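Rinse the plankton counting trays

ROBOT

A 7-joint arm with a two-finger parallel gripper is mounted at the origin on the work surface. World frame = base frame: x ahead of the robot, y to its left, z up, the work surface at z = 0. Lengths are in m, angles in rad, forces in N, time in s.
With the tool pointing down it reaches from about 0.4 to 0.875 m from the base axis. Payload 4.4 kg.
Tool frame: the origin (TCP) lies on the centre line of the jaws, within the pads' length; the fingertips stand 11 mm ahead of it and the grasp point (between the pads) lies 8 mm behind it; z points along the fingers, y is the line along which they close (so a half turn about z gives the same grasp; the last joint's range is limited). The gripper opens to 85 mm and grips with 20 to 120 N. Pads are 22 mm wide; open, the fingers measure 114 mm over their backs; the gripper's body (76 mm by 85 mm) begins 54 mm behind the grasp point. The pads swing forward as they close: fully open they stand 13 mm farther back than shut.
Start: joints at [-1.269, 0.628, 0.038, 1.517, -0.027, 0.996, -0.02], TCP at [0.234, 0.607, 0.242] pointing down, gripper open.
Joint ranges: [-3.06, 3.06], [-0.37, 2.12], [-1.25, 1.32], [0.18, 2.47], [-1.1, 4.24], [0.23, 1.98], [-2.94, 2.94]. Speed limits (rad/s): [2.57, 2.57, 3.14, 3.14, 3.14, 3.14, 3.14].

INTERFACE

Orientations are given as [roll, pitch, yaw] about the fixed x, y, z axes, in that order (R = Rz(yaw) Ry(pitch) Rx(roll)).
In Python, from cell import ctrl gives the robot as it stands.
- The arm moves only by the tool play_rows, never from a script. Its argument "rows" is one flat list of numbers, 7 for each row, row after row: the shift along the tool's x, y, z each as a share of 0.2 m, from -1 to 1, then the turn, a rotation vector about the tool's x, y, z each as a share of 360 degrees, from -1 to 1, then the closure in counts, from 0 (fully open) to 255 (shut). In form: [tx, ty, tz, wx, wy, wz, gripper, tx, ty, tz, wx, wy, wz, gripper, ...]. A call has 1 to 8 rows; each row is the pose to reach, as a shift and turn from the pose commanded when the call began, along the tool's axes at that moment, turning the shorter way round; what a row does not reach only later rows make up. A row lasts 1/8 s, in which the tool goes at most 62.5 mm and 10.7 degrees, less where a joint would pass 70% of its speed; a pose out of reach is approached as far as the arm can. A call with a number of a shift or a turn outside -1 to 1 is refused whole. A call with a gripper value outside its range is refused whole. The fingers move at their own pace and stop on an object; the grip force is fixed at half the most. Time passes only in rows, so rows that repeat a pose let the fingers close. It gives the time, the measured TCP pose, the force, the opening and the grip force at its end, in the units of the state.
- ctrl.get_state(): the state, without advancing time (a new reading comes with each control period).
- ctrl.read_camera(name): name is "side" or "top" or "wrist"; returns the picture (420x560x3 uint8, red, green, blue); there is no depth.
- ctrl.camera_params(name): a dict with "K" (3x3 intrinsics, pixels), "position" and "attitude" of the camera in the world. Camera axes: x right, y down, z forward; pixel columns grow to the right and rows downward; lengths in m; the calibration is good to about 2 mm. A picture is of the moment at which its call begins: read the wrist's pose just before it. camera_params takes no time and is no camera call; for the wrist camera it gives the pose at the moment of the call.
- ctrl.finish_job(): hands the job in; it is judged then, once.
The state is a dict: "time_s": time; "joint_pos": joint angles; "joint_velocities": joint speeds; "joint_torque": joint torques, N m; "position": TCP position; "tcp_rot": TCP orientation; "ft_force": force on the tool from outside, world axes, zero at the start; "torque": the same for the moment, N m; "opening": finger opening in m; "finger_force": force on a finger pad.
Only numpy, scipy, OpenCV 4.12 (cv2) and the standard library are available. Lean on these libraries where they do the work, as an engineer would, in place of code of your own. Each camera call takes 0.05 s, during which the arm holds its last target. There are 200 camera calls.

TASK

The counting session is over and the counting trays lie about on the bench. Shut the rinse valve first, then stand every tray on its short end in the wire rack, one to a slot and fully down on the rails, and when they are all in, open the valve half way (lever at 45 degrees between shut and open) to rinse them. Leave the jar, the bottle and the slide box where they are.

Things in the scene. Friction and masses are not known exactly. Their poses are not given: they have to be found in the camera images.
- station: Rinse station, fixed to the bench: steel drip tray 280 x 130 x 18 mm with a wire rack in it and a spray pipe on its far side. Origin: centre of its underside, on the bench; x along the row of slots (roughly to the robot's right), y roughly away from the robot, z up. The pipe, 21 mm thick, 85 mm above the bench, runs along x at y = 100 mm from x = -155 to 125 mm; ball valve at x = -100 mm.
- slot_right (a point): Centre of the rightmost rack slot, on top of the rails: station x 77.5, y 0, z 25 mm (axes as the station's). The 6 slots' centres are 31 mm apart, the leftmost at station x -77.5. Floor: two rails along x at y = +-18 mm, tops at z 25. Two side guard wires (5 mm) run along x at y = +-40 mm, z 75 mm; a tray stands between them, so grip it above them.
- loop_right (a point): Middle of the top of the rightmost wire loop (station x 107.5, y 0, z 90 mm). 7 inverted-U loops of 5 mm wire, 41 mm wide in y, part the slots: feet on the rails every 31 mm from x -93 to 93, 70 mm long, leaning 12 degrees, tops farther in +x by 15 mm. Clear gap between loops 25 mm for a 16 mm tray. A tray stands on a short end, y = 0, faces looking along x.
- slot_left (a point): Centre of the leftmost slot (station x -77.5, y 0, z 25 mm). A racked tray leans 5 to 20 degrees, top to the right (+x), its centre about 84 mm above the bench and 8 to 23 mm beyond its slot's centre in x. To stand one up: grip it across its width, fingers tilted some 40 degrees to the left; tilt them as far to the right: it stands. The gripper then covers slots to the left: fill right ones first.
- valve (a joint): Ball valve lever turning on a vertical axis at station x -100, y 100 mm. 0 rad: shut, lever square to the pipe, pointing to station +y (stop). 1.571: fully open, lever along the pipe, pointing to station +x (stop). Grows clockwise seen from above; half open is 0.785. Stays where it is left (turning takes about 3 N at the grip). Starts partly open.
- valve_grip (a point): Point on the lever 70 mm from its axis, mid black sleeve, 118 mm above the bench. The lever is a level bar; the sleeve is 16 mm wide, 12 mm high, from 35 to 100 mm from the axis. The point's y axis points outward along the lever, z up.
- tray0: Plankton counting tray: flat plastic block 120 x 64 x 16 mm (own x, y, z), about 0.13 kg, black floor, grey rim and ribs (a winding channel) on its +z face. Origin at the block's centre, 8 mm above the bench when lying flat. Starts flat on the bench to the right of the rinse station, long axis roughly left-right. Some of tray0..5 may be absent.
- tray1: A counting tray like tray0 (120 x 64 x 16 mm, origin at its centre); may be absent.
- tray2: A counting tray like tray0 (120 x 64 x 16 mm, origin at its centre); may be absent.
- tray3: A counting tray like tray0 (120 x 64 x 16 mm, origin at its centre); may be absent.
- tray4: A counting tray like tray0 (120 x 64 x 16 mm, origin at its centre); may be absent.
- tray5: A counting tray like tray0 (120 x 64 x 16 mm, origin at its centre); may be absent.
- sample_jar: Bystander: glass jar with blue cap, 60 mm across, 85 mm high, standing; origin at its underside. Leave it alone.
- reagent_bottle: Bystander: amber bottle with blue cap, 72 mm across, 150 mm high, standing; origin at its underside. Leave it alone.
- slide_box: Bystander: white slide box with blue lid, 104 x 174 x 49 mm; origin at its underside. Leave it alone.
Mind the look-alikes: they are no part of the job. What is shaped like the tray5 but brown is not meant. What is shaped like the tray0 but pink is not meant.

How it is judged:
On the way, in this order (a step that is already met when the one before it is completed fails the run):
1. the rinse valve is shut (within 0.1 rad of its stop) (value of joint valve below 0.1 rad), for 0.2 s.
2. every tray stands in the rack while the valve is still shut (angle between the x axis of each of tray0, tray1, tray2, tray3, tray4, tray5 and the z axis of station, either way round below 0.5 rad and angle between the z axis of each of tray0, tray1, tray2, tray3, tray4, tray5 and the x axis of station, either way round below 0.5 rad and z of tray0 in the frame of station between 0.072 and 0.094 m and x of tray0 in the frame of station between -0.08 and 0.112 m and y of tray0 in the frame of station between -0.02 and 0.02 m and z of tray1 in the frame of station between 0.072 and 0.094 m and x of tray1 in the frame of station between -0.08 and 0.112 m and y of tray1 in the frame of station between -0.02 and 0.02 m and z of tray2 in the frame of station between 0.072 and 0.094 m and x of tray2 in the frame of station between -0.08 and 0.112 m and y of tray2 in the frame of station between -0.02 and 0.02 m and z of tray3 in the frame of station between 0.072 and 0.094 m and x of tray3 in the frame of station between -0.08 and 0.112 m and y of tray3 in the frame of station between -0.02 and 0.02 m and z of tray4 in the frame of station between 0.072 and 0.094 m and x of tray4 in the frame of station between -0.08 and 0.112 m and y of tray4 in the frame of station between -0.02 and 0.02 m and z of tray5 in the frame of station between 0.072 and 0.094 m and x of tray5 in the frame of station between -0.08 and 0.112 m and y of tray5 in the frame of station between -0.02 and 0.02 m and value of joint valve below 0.15 rad), for 0.2 s.
At the end, for the whole second after the job is handed in: Every tray present stands on its short end in its own rack slot, within 0.5 rad of upright, facing along the row within 0.5 rad, its centre 72 to 94 mm above the bench and within 20 mm of the row's centre line, at rest; the valve is half open, 0.785 +- 0.12 rad (angle between the x axis of each of tray0, tray1, tray2, tray3, tray4, tray5 and the z axis of station, either way round below 0.5 rad and angle between the z axis of each of tray0, tray1, tray2, tray3, tray4, tray5 and the x axis of station, either way round below 0.5 rad and z of tray0 in the frame of station between 0.072 and 0.094 m and x of tray0 in the frame of station between -0.08 and 0.112 m and y of tray0 in the frame of station between -0.02 and 0.02 m and z of tray1 in the frame of station between 0.072 and 0.094 m and x of tray1 in the frame of station between -0.08 and 0.112 m and y of tray1 in the frame of station between -0.02 and 0.02 m and z of tray2 in the frame of station between 0.072 and 0.094 m and x of tray2 in the frame of station between -0.08 and 0.112 m and y of tray2 in the frame of station between -0.02 and 0.02 m and z of tray3 in the frame of station between 0.072 and 0.094 m and x of tray3 in the frame of station between -0.08 and 0.112 m and y of tray3 in the frame of station between -0.02 and 0.02 m and z of tray4 in the frame of station between 0.072 and 0.094 m and x of tray4 in the frame of station between -0.08 and 0.112 m and y of tray4 in the frame of station between -0.02 and 0.02 m and z of tray5 in the frame of station between 0.072 and 0.094 m and x of tray5 in the frame of station between -0.08 and 0.112 m and y of tray5 in the frame of station between -0.02 and 0.02 m and value of joint valve between 0.665 and 0.905 rad and linear speed of each of tray0, tray1, tray2, tray3, tray4, tray5 below 0.03 m/s); the robot touches nothing.
It fails at once if a bystander (jar, bottle, slide box) is moved more than 30 mm or tipped over (distance of any of sample_jar, reagent_bottle, slide_box from where it was at the start of the episode above 0.03 m or angle between any of sample_jar, reagent_bottle, slide_box's own z axis and vertical above 0.5 rad).
Of tray0, tray1, tray2, tray3, tray4, tray5 only 4 to 6 are there at a start; the rules pass over those that are not, and their reading is None.
At some moment in a run one of tray0, tray1, tray2, tray3, tray4, tray5 may be knocked a few centimetres aside while the robot is not near it.
It also fails if it takes over 210 s, if anything falls off the work surface, if the arm or the gripper's body presses on something with over 40 N, if the wrist force passes 120 N, or if a joint passes its speed limit or range.

## Working session

There is one attempt and no reset: what is moved stays moved. The work goes in short steps, Python scripts to look and compute and a tool call to move; the robot and the scene stay as the last step left them, time stands still between calls to the robot, and variables do not carry over. Pictures are saved under pics/ and viewed, at most 14 in all, crops included, and the job is handed in when it is done.

Besides the shell and the picture viewer there is one more tool, called after "Emit:" as name(argument=value, ...) on one line, values as JSON. play_rows: Moves the arm, as the interface text tells. Its arguments: {"type":"object","properties":{"rows":{"type":"array","items":{"type":"number"}}},"required":["rows"]}

```bash
mkdir -p pics; ls
python3 - <<'E'
from cell import ctrl
import cv2
for n in("top","side"):
    im=ctrl.read_camera(n); cv2.imwrite(f"pics/{n}0.png",im[:,:,::-1])
    print(n,ctrl.camera_params(n))
print(ctrl.camera_params("wrist"));print(ctrl.get_state())
E
```

```text
pics
top {'K': array([[419.66981911,   0.        , 278.47799829],
       [  0.        , 419.66981911, 205.99994682],
       [  0.        ,   0.        ,   1.        ]]), 'position': array([ 0.45056702, -0.02426369,  1.15584833]), 'attitude': array([-3.0042763 ,  0.01861068, -1.58377135])}
side {'K': array([[512.44270628,   0.        , 281.58487373],
       [  0.        , 512.44270628, 213.78560085],
       [  0.        ,   0.        ,   1.        ]]), 'position': array([-0.16107209, -0.79740876,  0.96146186]), 'attitude': array([-2.23512458, -0.01798252, -0.75027538])}
{'K': array([[335.22665344,   0.        , 281.04277709],
       [  0.        , 335.22665344, 208.49022333],
       [  0.        ,   0.        ,   1.        ]]), 'position': array([0.16553525, 0.63122057, 0.37243733]), 'attitude': array([2.85013292e+00, 2.40624536e-03, 1.20260120e+00])}
{'time_s': 0.1, 'joint_pos': array([-1.2687957 ,  0.62922351,  0.03843053,  1.51827891, -0.02701684,
        0.99628848, -0.02001636]), 'joint_velocities': array([-0.00063497, -0.00273649, -0.00039034, -0.002942  , -0.00065954,
        0.00088739, -0.00153874]), 'joint_torque': array([ 1.92116386e-03, -5.64529681e+01,  1.22992136e+00, -1.93970168e+01,
        1.12178485e-02,  5.40083609e-03, -1.81923178e-05]), 'position': array([0.23348122, 0.60603911, 0.24149679]), 'tcp_rot': array([-3.13991151e+00, -6.99275784e-06,  2.77377775e+00]), 'ft_force': array([ 0.53833936,  0.1015668 , -0.15696277]), 'torque': array([ 0.0705155 , -0.0293603 ,  0.05167475]), 'finger_force': 0.0, 'opening': 0.085471843247943}
```

View pics/top0.png

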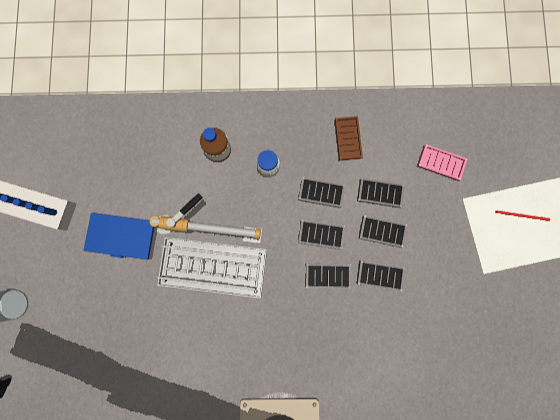

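View pics/side0.png

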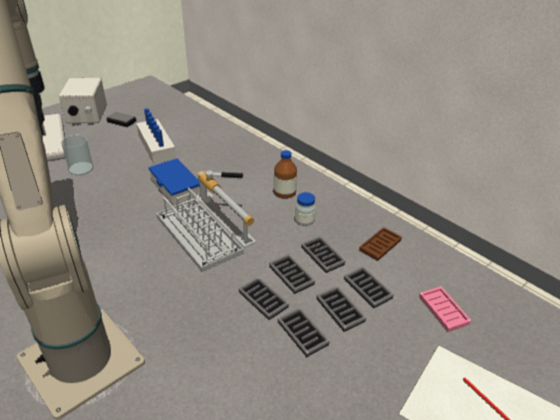

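Candidates for the trays, in top-view pixels: black blocks at (321,192), (380,193), (321,235), (383,232), (328,276) and (380,276). The look-alikes are brown at (348,138) and pink at (442,161). The description says black floor and grey rim, so I choose the six black ones. The crop below checks this and also shows the station.

```bash
cat > lib.py <<'E'
import numpy as np, cv2
from scipy.spatial.transform import Rotation as R
from cell import ctrl
def cam(n):
    p=ctrl.camera_params(n); return p["K"],np.array(p["position"]),R.from_euler('xyz',p["attitude"]).as_matrix()
def ray(c,uv,z):
    K,p,A=c; d=A@np.linalg.inv(K)@np.array([uv[0],uv[1],1.]); return p+d*(z-p[2])/d[2]
def proj(c,X):
    K,p,A=c; q=K@(A.T@(np.asarray(X,float)-p)); return q[:2]/q[2]
def trays(z=0.011):
    c=cam("top"); im=ctrl.read_camera("top"); m=(im.max(2)<62).astype(np.uint8)
    m=cv2.morphologyEx(m,cv2.MORPH_CLOSE,np.ones((5,5)))
    out=[]
    for k in cv2.findContours(m,cv2.RETR_EXTERNAL,cv2.CHAIN_APPROX_NONE)[0]:
        uv=k.reshape(-1,2)
        W=np.array([ray(c,q,z)[:2] for q in uv]).astype(np.float32)
        if len(W)<30: continue
        (x,y),(w,h),a=cv2.minAreaRect(W*1000)
        if w<h: w,h,a=h,w,a+90
        a=(a+90)%180-90
        if 85<w<130 and 35<h<72: out.append((x/1000,y/1000,a%180,w,h))
    return out,im
# rack frame: set in st.py values
def rows(poses,grip,start=None):
    """poses: list of (pos, R) world; rows relative to start (pos,R)"""
    if start is None:
        s=ctrl.get_state(); start=(np.array(s["position"]),R.from_euler('xyz',s["tcp_rot"]))
    o=[]
    for (p,r),g in zip(poses,grip):
        t=start[1].inv().apply(np.asarray(p)-start[0])/0.2; w=(start[1].inv()*r).as_rotvec()/(2*np.pi)
        o.append([round(float(v),4) for v in [*t,*w]]+[g])
    return o
E
python3 - <<'E'
from lib import *
t,im=trays()
for a in t: print(np.round(a,4))
cv2.imwrite("pics/c1.png",cv2.resize(im[180:305,140:420],None,fx=2.85,fy=2.85,interpolation=cv2.INTER_CUBIC)[:,:,::-1])
E
```

```text
[  0.4173  -0.1317  89.2616 116.0782  53.0725]
[  0.4189  -0.2728  80.626  116.6929  56.1492]
[  0.5304  -0.1211  80.7708 106.9907  51.0602]
[  0.5361  -0.2841  76.5519 116.4866  58.704 ]
[  0.6401  -0.2825  80.0741 116.2743  59.6978]
[  0.6431  -0.1235  78.7138 107.0009  59.51  ]
```

View pics/c1.png

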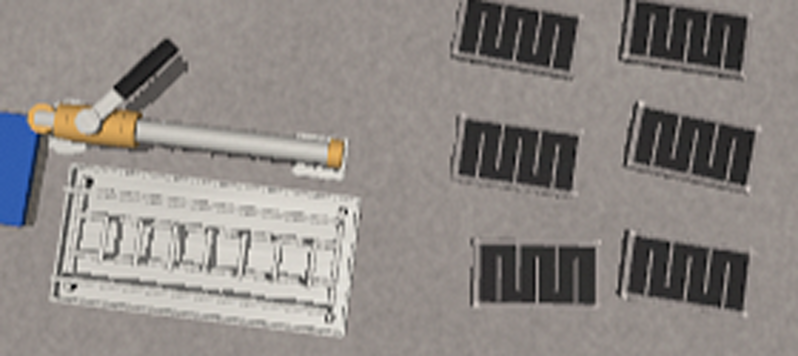

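The crop confirms all six trays are black with a grey rim. The valve axis is at crop (90,120), the sleeve centre at (147,68), the pipe's right end at (342,152), and the drip tray corners at (72,165), (360,197), (343,335) and (52,298).

Run:
```python
from lib import *
c=cam("top"); f=lambda u,v,z: ray(c,(140+u/2.85,180+v/2.85),z)
P=[f(72,165,.018),f(360,197,.018),f(343,335,.018),f(52,298,.018)]
print(np.round(P,4)); print("ctr",np.mean(P,0)); 
d=P[1]-P[0]+P[2]-P[3]; print("yaw x axis",np.degrees(np.arctan2(d[1],d[0])), [np.linalg.norm(P[i]-P[(i+1)%4]) for i in range(4)])
a=f(90,120,.118); s=f(147,68,.118); e=f(342,152,.085); print("axis",a,"sleeve",s,np.linalg.norm(s-a),"pipeend",e)
```

```text
[[0.5252 0.3043 0.018 ]
 [0.491  0.0292 0.018 ]
 [0.3631 0.0463 0.018 ]
 [0.4004 0.3202 0.018 ]]
ctr [0.44493154 0.17499632 0.018     ]
yaw x axis -97.41783739854304 [np.float64(0.2771516474561284), np.float64(0.129088488640364), np.float64(0.27643675498364934), np.float64(0.12585969234103125)]
axis [0.55782283 0.2605152  0.118     ] sleeve [0.60305532 0.21111647 0.118     ] 0.06697919756651295 pipeend [0.52904224 0.04188303 0.085     ]
```

```bash
sed -i 's/,4)) for v/,3) for v/; s/round(float(v),4)/round(float(v),3)/' lib.py
cat >> lib.py <<'E'
SC=np.array([.4449,.1750,0.]); SYAW=-97.4
def S(x,y,z):
    a=np.radians(SYAW); return SC+np.array([x*np.cos(a)-y*np.sin(a),x*np.sin(a)+y*np.cos(a),z])
def TR(yaw,tilt=0): return R.from_euler('z',yaw,degrees=True)*R.from_euler('x',np.pi)*R.from_euler('y',tilt,degrees=True)
def lever(ang,z=.112,r=.07): # ang rad
    return S(-.1+r*np.sin(ang),.1+r*np.cos(ang),z), TR(SYAW+90-np.degrees(ang)+180)
def chain(*segs):
    """each seg: list of poses, one call; grips; prints rows relative to the end of the previous"""
    s=ctrl.get_state(); st=(np.array(s["position"]),R.from_euler('xyz',s["tcp_rot"]))
    for poses in segs:
        for p in poses:
            print(rows([p],[0],st)[0][:6])
        print('--'); st=poses[-1]
E
python3 - <<'E'
from lib import *
p,r=lever(.70); print(p,r.as_euler('xyz',degrees=True))
chain([(p+[0,0,.12],r)],[(p,r)],[lever(a) for a in (.5,.3,.1,0,-.05)])
E
```

```text
[0.60423164 0.20967233 0.112     ] [180.           0.         132.49295434]
[-2.442, -1.183, 0.05, -0.0, 0.0, 0.073]
--
[-0.0, -0.0, 0.6, 0.0, 0.0, 0.0]
--
[0.007, 0.07, 0.0, -0.0, 0.0, -0.032]
[0.028, 0.136, 0.0, 0.0, 0.0, -0.064]
[0.061, 0.198, 0.0, 0.0, 0.0, -0.095]
[0.082, 0.225, 0.0, 0.0, 0.0, -0.111]
[0.094, 0.239, 0.0, 0.0, 0.0, -0.119]
--
```

Emit:
play_rows(rows=[-0.81, -0.39, 0.0, 0, 0, 0, 0, -0.81, -0.39, 0.0, 0, 0, 0, 0, -0.81, -0.39, 0.0, 0, 0, 0, 0])

```text
time_s: 0.52
position: [0.3584, 0.4734, 0.242]
tcp_rot: [-3.141, 0.001, 2.773]
ft_force: [0.3, 0.1, -0.0]
opening: 0.0857
finger_force: 0.0
```

Emit:
play_rows(rows=[-0.81, -0.39, 0.0, 0, 0, 0, 0, -0.81, -0.39, 0.0, 0, 0, 0, 0, -0.81, -0.39, 0.0, 0, 0, 0, 0])

```text
time_s: 0.9
position: [0.4814, 0.3422, 0.2422]
tcp_rot: [-3.141, 0.0, 2.773]
ft_force: [-0.2, 0.2, 0.3]
opening: 0.085
finger_force: 0.0
```

Emit:
play_rows(rows=[-0.82, -0.4, 0.05, 0, 0, 0.073, 0, -0.82, -0.4, 0.05, 0, 0, 0.073, 0, -0.82, -0.4, 0.05, 0, 0, 0.073, 0, -0.82, -0.4, 0.05, 0, 0, 0.073, 0, -0.82, -0.4, 0.05, 0, 0, 0.073, 0])

```text
time_s: 1.52
position: [0.6037, 0.2113, 0.2318]
tcp_rot: [-3.141, -0.001, 2.315]
ft_force: [-1.4, 1.7, 0.3]
opening: 0.0853
finger_force: 0.0
```

Run:
```python
from lib import *
s=ctrl.get_state(); print(s["time_s"],s["position"],np.degrees(s["tcp_rot"]),s["joint_pos"].round(2))
p,r=lever(.70)
chain([(p,r)])
c=cam("wrist"); print([proj(c,S(-.1,.1,.12)),proj(c,p)])
cv2.imwrite("pics/w1.png",ctrl.read_camera("wrist")[:,:,::-1])
```

```text
1.525 [0.6036508  0.21125518 0.23178398] [-1.79961223e+02 -7.76214543e-02  1.32658116e+02] [-0.48  0.63  0.17  1.56 -0.12  0.96  0.47]
[-0.009, -0.003, 0.599, -0.0, -0.0, 0.0]
--
[array([281.82006561, 113.36967126]), array([281.53599386, 206.54860376])]
```

View pics/w1.png

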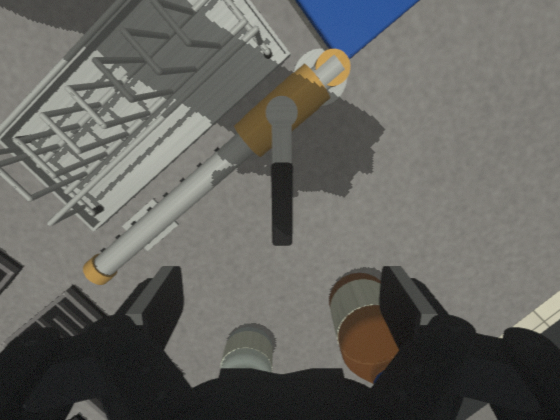

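The lever is straight in view: axis at (282,110), sleeve at (282,204), which fits the prediction. The bottle is at (370,330) and the jar at (247,350), so I'm checking finger clearance to both.

Run:
```python
from lib import *
c=cam("top"); b=ray(c,(209.5,134),.15); j=ray(c,(267,157),.085); print(b,j)
print(trays()[0].__len__())
for a in (.7,.35,0):
    p,r=lever(a)
    for s_ in(-1,1):
        f=p+r.apply([0,.05*s_,0]); print(a,f,np.linalg.norm((f-b)[:2]),np.linalg.norm((f-j)[:2]))
```

```text
[0.77320348 0.16183699 0.15      ] [0.72886931 0.0221379  0.085     ]
6
0.7 [0.56736362 0.17589735 0.112     ] 0.20631951156092504 0.22299339174620597
0.7 [0.64109966 0.2434473  0.112     ] 0.15527930396065823 0.23807847559417902
0.35 [0.59601219 0.18464628 0.112     ] 0.1786533474209762 0.209904704234507
0.35 [0.64211508 0.27338479 0.112     ] 0.17212518738010676 0.2658031057675856
0 [0.61992388 0.20268831 0.112     ] 0.15862996908794133 0.21087331253565253
0 [0.63280344 0.30185542 0.112     ] 0.19828599139750658 0.2957541901685305
```

Emit:
play_rows(rows=[-0.01, 0, 0.6, 0, 0, 0, 0, -0.01, 0, 0.6, 0, 0, 0, 0, -0.01, 0, 0.6, 0, 0, 0, 0, -0.01, 0, 0.6, 0, 0, 0, 255, -0.01, 0, 0.6, 0, 0, 0, 255, -0.01, 0, 0.6, 0, 0, 0, 255, -0.01, 0, 0.6, 0, 0, 0, 255, -0.01, 0, 0.6, 0, 0, 0, 255])

```text
time_s: 2.62
position: [0.6061, 0.2095, 0.1138]
tcp_rot: [3.14, 0.001, 2.316]
ft_force: [-1.6, -0.6, 6.9]
opening: 0.0147
finger_force: 60.6
```

Emit:
play_rows(rows=[0.007, 0.07, 0, 0, 0, -0.032, 255, 0.028, 0.136, 0, 0, 0, -0.064, 255, 0.061, 0.198, 0, 0, 0, -0.095, 255, 0.082, 0.225, 0, 0, 0, -0.111, 255, 0.088, 0.232, 0, 0, 0, -0.115, 255, 0.088, 0.232, 0, 0, 0, -0.115, 255])

```text
time_s: 3.38
position: [0.6287, 0.2537, 0.1138]
tcp_rot: [3.14, 0.002, 3.033]
ft_force: [-1.0, 0.2, 5.5]
opening: 0.015
finger_force: 61.0
```

Run:
```python
from lib import *
s=ctrl.get_state(); print(s["time_s"],s["position"],np.degrees(s["tcp_rot"]),s["opening"],s["ft_force"],s["finger_force"])
print(lever(0),lever(-.04)[0])
```

```text
3.375 [0.62872042 0.25373366 0.11375259] [1.79908481e+02 9.33814174e-02 1.73774008e+02] 0.014970512558582628 [-0.95450723  0.22698037  5.50576474] 61.03029727935791
(array([0.62636366, 0.25227186, 0.112     ]), Rotation.from_matrix(array([[-9.91671162e-01,  1.28795597e-01,  1.57729115e-17],
                            [ 1.28795597e-01,  9.91671162e-01,  1.21444691e-16],
                            [-1.54074396e-33,  1.22464680e-16, -1.00000000e+00]]))) [0.62666866 0.25505502 0.112     ]
```

Emit:
play_rows(rows=[0, 0.015, 0, 0, 0, 0, 255, 0, 0.015, 0, 0, 0, 0, 255, 0, 0.0, 0, 0, 0, 0, 0, 0, 0.0, 0, 0, 0, 0, 0, 0, 0, 0, 0, 0, 0, 0, 0, -0.7, 0, 0, 0, 0, 0, 0, -0.7, 0, 0, 0, 0, 0, 0, -0.7, 0, 0, 0, 0])

```text
schema error: expected a multiple of 7 numbers
```

```bash
cat >> lib.py <<'E'
d=.036; T0=40.; LEAN=12.
def pick(c,yaw,tilt=T0,lift=0,zt=.008):
    r=TR(yaw,tilt); tx=np.array([np.cos(np.radians(yaw)),np.sin(np.radians(yaw)),0])
    Q=np.array([c[0],c[1],zt])-d*tx; return Q-r.apply([0,0,.008])+[0,0,lift], r
def place(k,up=0,lean=LEAN,dx=0,dy=0,dl=0):  # k=0 leftmost..5; dl: held-length error
    L=np.radians(lean); u=np.array([np.sin(L),0,np.cos(L)])
    q=np.array([-.0775+.031*k+dx,dy,.0265])+u*(.06+d+dl+up)
    r=TR(SYAW+180,T0-(90-lean)); return S(*q)-r.apply([0,0,.008]), r
E
python3 - <<'E'
from lib import *
s=ctrl.get_state(); print(s["position"],np.degrees(s["tcp_rot"]))
t,im=trays(); print(np.round(t,4))
cv2.imwrite("pics/t2.png",cv2.resize(im[170:310,140:420],None,fx=2.85,fy=2.85,interpolation=cv2.INTER_CUBIC)[:,:,::-1])
c=[q for q in t if abs(q[0]-.64)<.03 and q[1]<-.2][0]
print(pick(c,c[2])[0],place(5)[0],place(5,.08)[0])
mid=(np.array([.60,-.02,.25]),TR(82,20))
chain([mid],[pick(c,c[2],lift=.1)],[pick(c,c[2])])
E
```

```text
[0.62872042 0.25373366 0.11375259] [1.79908481e+02 9.33814174e-02 1.73774008e+02]
[[  0.4186  -0.1317  89.2616 116.0321  50.4197]
 [  0.4189  -0.2727  80.626  116.4005  56.1492]
 [  0.5305  -0.121   80.9712 106.659   51.0271]
 [  0.5361  -0.2841  76.5519 116.4866  58.704 ]
 [  0.6401  -0.2825  80.0741 116.2743  59.6978]
 [  0.6431  -0.1235  78.7138 106.9446  59.51  ]]
[ 0.63297997 -0.32307151  0.01412836] [0.432982   0.08323647 0.12670626] [0.43083975 0.06674207 0.20495806]
[-0.007, -1.375, -0.683, -0.044, 0.043, 0.252]
--
[-1.621, 0.374, 0.133, -0.003, 0.056, 0.005]
--
[-0.321, -0.0, 0.383, 0.0, 0.0, 0.0]
--
```

Emit:
play_rows(rows=[0, 0.015, 0, 0, 0, 0, 255, 0, 0.015, 0, 0, 0, 0, 255, 0, 0, 0, 0, 0, 0, 0, 0, 0, 0, 0, 0, 0, 0, 0, 0, -0.7, 0, 0, 0, 0, 0, 0, -0.7, 0, 0, 0, 0, 0, 0, -0.7, 0, 0, 0, 0])

```text
time_s: 4.3
position: [0.63, 0.2553, 0.2574]
tcp_rot: [3.137, 0.007, 3.038]
ft_force: [-0.2, -0.1, -0.2]
opening: 0.0858
finger_force: 0.0
```

Run:
```python
from lib import *
s=ctrl.get_state(); print(s["position"],np.degrees(s["tcp_rot"]))
cv2.imwrite("pics/w2.png",ctrl.read_camera("wrist")[:,:,::-1])
c=(.6401,-.2825,80)
m1=(np.array([.62,.11,.25]),TR(130,0))
m2=(np.array([.62,-.06,.25]),TR(80,0));m3=(np.array([.62,-.2,.22]),TR(80,40))
chain([m1],[m2],[m3],[pick(c,c[2],lift=.1)],[pick(c,c[2])])
```

```text
[0.63000063 0.2552728  0.25736804] [179.72776562   0.42812127 174.05882872]
[-0.027, -0.726, 0.033, 0.001, 0.001, 0.122]
--
[-0.651, -0.546, -0.0, 0.0, -0.0, 0.139]
--
[-0.689, 0.122, 0.15, -0.0, 0.111, 0.0]
--
[-0.796, 0.171, 0.023, 0.0, 0.0, 0.0]
--
[-0.321, -0.0, 0.383, 0.0, 0.0, 0.0]
--
```

View pics/w2.png

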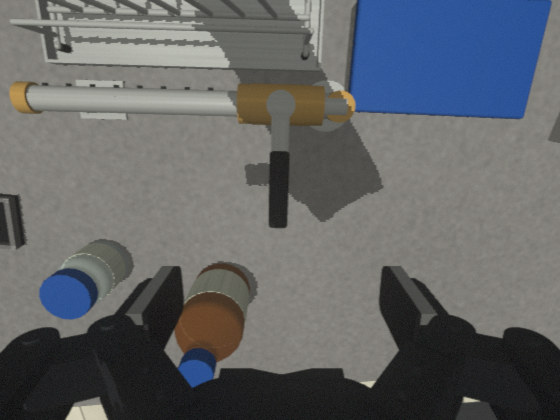

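The lever (sleeve at (278,190), axis at (281,103)) is now square to the pipe, so the valve is shut. Next is the first tray.

Emit:
play_rows(rows=[-0.027, -0.726, 0.033, 0, 0, 0.122, 0, -0.027, -0.726, 0.033, 0, 0, 0.122, 0, -0.027, -0.726, 0.033, 0, 0, 0.122, 0, -0.027, -0.726, 0.033, 0, 0, 0.122, 0, -0.027, -0.726, 0.033, 0, 0, 0.122, 0])

```text
time_s: 4.97
position: [0.6171, 0.1088, 0.2439]
tcp_rot: [-3.139, -0.001, 2.272]
ft_force: [-0.1, 0.3, -0.4]
opening: 0.0856
finger_force: 0.0
```

Emit:
play_rows(rows=[-0.651, -0.546, 0, 0, 0, 0.139, 0, -0.651, -0.546, 0, 0, 0, 0.139, 0, -0.651, -0.546, 0, 0, 0, 0.139, 0, -0.651, -0.546, 0, 0, 0, 0.139, 0, -0.651, -0.546, 0, 0, 0, 0.139, 0, -0.651, -0.546, 0, 0, 0, 0.139, 0])

```text
time_s: 5.72
position: [0.6181, -0.0603, 0.2445]
tcp_rot: [-3.14, 0.0, 1.403]
ft_force: [0.1, 0.9, 0.2]
opening: 0.0854
finger_force: 0.0
```

Emit:
play_rows(rows=[-0.689, 0.122, 0.15, 0, 0.111, 0, 0, -0.689, 0.122, 0.15, 0, 0.111, 0, 0, -0.689, 0.122, 0.15, 0, 0.111, 0, 0, -0.689, 0.122, 0.15, 0, 0.111, 0, 0, -0.689, 0.122, 0.15, 0, 0.111, 0, 0, -0.689, 0.122, 0.15, 0, 0.111, 0, 0])

```text
time_s: 6.48
position: [0.6197, -0.1985, 0.2163]
tcp_rot: [3.139, -0.697, 1.404]
ft_force: [0.4, 0.2, -0.6]
opening: 0.0857
finger_force: 0.0
```

Run:
```python
from lib import *
s=ctrl.get_state(); print(s["position"],np.degrees(s["tcp_rot"]),s["joint_pos"].round(2)); print(TR(80,40).as_euler('xyz',degrees=True))
t,im=trays(); print(np.round(t,4))
c=(.6401,-.2825,80)
chain([pick(c,c[2],lift=.08)],[pick(c,c[2],lift=.002)])
```

```text
[ 0.61965852 -0.19849848  0.2163333 ] [179.87341277 -39.94143124  80.42647064] [ 0.55  0.83  0.05  1.41 -0.69  1.31  0.75]
[180. -40.  80.]
[[ 4.173000e-01 -1.317000e-01  8.926160e+01  1.160322e+02  5.300550e+01]
 [ 4.177000e-01 -2.728000e-01  8.062480e+01  1.157395e+02  5.916880e+01]
 [ 4.585000e-01 -5.602000e-01  1.227085e+02  1.023898e+02  3.785440e+01]
 [ 5.305000e-01 -1.209000e-01  8.067230e+01  1.066352e+02  5.081150e+01]
 [ 6.431000e-01 -1.235000e-01  7.871380e+01  1.069446e+02  5.951000e+01]]
[-0.861, 0.166, 0.081, -0.0, 0.0, 0.001]
--
[-0.251, -0.0, 0.299, 0.0, 0.0, 0.0]
--
```

Emit:
play_rows(rows=[-0.861, 0.166, 0.081, 0, 0, 0.001, 0, -0.861, 0.166, 0.081, 0, 0, 0.001, 0, -0.861, 0.166, 0.081, 0, 0, 0.001, 0, -0.861, 0.166, 0.081, 0, 0, 0.001, 0])

```text
time_s: 7.02
position: [0.6298, -0.3257, 0.089]
tcp_rot: [-3.13, -0.696, 1.388]
ft_force: [-0.4, 1.0, 0.2]
opening: 0.0852
finger_force: 0.0
```

Emit:
play_rows(rows=[-0.13, 0, 0.15, 0, 0, 0, 0, -0.251, 0, 0.299, 0, 0, 0, 0, -0.251, 0, 0.299, 0, 0, 0, 0])

```text
time_s: 7.4
position: [0.6309, -0.3219, 0.0144]
tcp_rot: [-3.133, -0.7, 1.393]
ft_force: [0.8, -0.1, 0.1]
opening: 0.0855
finger_force: 0.0
```

Emit:
play_rows(rows=[0, 0, 0, 0, 0, 0, 255, 0, 0, 0, 0, 0, 0, 255, 0, 0, 0, 0, 0, 0, 255, 0, 0, 0, 0, 0, 0, 255])

```text
time_s: 7.9
position: [0.6325, -0.3272, 0.0188]
tcp_rot: [3.139, -0.697, 1.394]
ft_force: [-0.6, -1.0, 6.7]
opening: 0.0613
finger_force: 64.5
```

Run:
```python
from lib import *
s=ctrl.get_state(); print(s["position"],np.degrees(s["tcp_rot"]),s["opening"],s["ft_force"],s["finger_force"])
cv2.imwrite("pics/w3.png",ctrl.read_camera("wrist")[:,:,::-1])
```

```text
[ 0.6325103  -0.32715546  0.01877552] [179.87965444 -39.9467859   79.8886042 ] 0.06125080808372482 [-0.57223825 -1.02082676  6.694766  ] 64.45538741056225
```

View pics/w3.png

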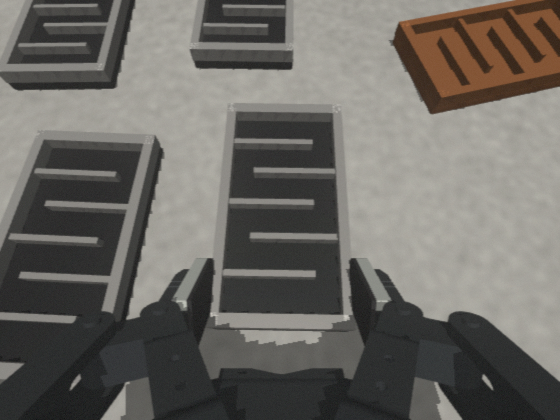

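The tray (223–345, 105–325) is held square, and the opening of 61 mm fits its width. The fingertips touched the bench a little while closing, so I'll use h = 14 mm.

```bash
sed -i 's/^d=.036;/H=.014; d=.036;/; s/\[0,0,.008\])/[0,0,H])/g' lib.py
cat >> lib.py <<'E'
def carry(k,mid=None,dx=0,dy=0,dl=0,zmin=.25):
    s=ctrl.get_state(); p0=np.array(s["position"]); r0=R.from_euler('xyz',s["tcp_rot"])
    up=(np.array([p0[0],p0[1],max(zmin,p0[2])]),r0)
    h=place(k,.085,dx=dx,dy=dy,dl=dl); hh=(h[0]+[0,0,.03],h[1])
    m=((up[0]+hh[0])/2,TR(81,T0-39))
    chain([up],[m],[hh],[h])
E
python3 - <<'E'
from lib import *
carry(5)
E
```

```text
[0.742, 0.002, -0.886, 0.0, 0.0, 0.0]
--
[0.672, -0.671, 0.579, 0.001, -0.108, -0.003]
--
[0.9, -0.652, 0.029, -0.001, -0.108, -0.004]
--
[0.092, -0.0, 0.118, 0.0, 0.0, 0.0]
--
```

Emit:
play_rows(rows=[0.2, 0, -0.24, 0, 0, 0, 255, 0.4, 0, -0.48, 0, 0, 0, 255, 0.6, 0, -0.72, 0, 0, 0, 255, 0.742, 0.002, -0.886, 0, 0, 0, 255, 0.742, 0.002, -0.886, 0, 0, 0, 255])

```text
time_s: 8.57
position: [0.6334, -0.328, 0.2522]
tcp_rot: [3.134, -0.692, 1.398]
ft_force: [-0.4, -0.2, -1.8]
opening: 0.0612
finger_force: 65.3
```

Emit:
play_rows(rows=[0.672, -0.671, 0.579, 0.001, -0.108, -0.003, 255, 0.672, -0.671, 0.579, 0.001, -0.108, -0.003, 255, 0.672, -0.671, 0.579, 0.001, -0.108, -0.003, 255, 0.672, -0.671, 0.579, 0.001, -0.108, -0.003, 255, 0.672, -0.671, 0.579, 0.001, -0.108, -0.003, 255, 0.672, -0.671, 0.579, 0.001, -0.108, -0.003, 255])

```text
time_s: 9.32
position: [0.5307, -0.1282, 0.244]
tcp_rot: [-3.138, -0.019, 1.414]
ft_force: [0.4, 0.1, -1.1]
opening: 0.061
finger_force: 65.8
```

Emit:
play_rows(rows=[0.9, -0.652, 0.029, -0.001, -0.108, -0.004, 255, 0.9, -0.652, 0.029, -0.001, -0.108, -0.004, 255, 0.9, -0.652, 0.029, -0.001, -0.108, -0.004, 255, 0.9, -0.652, 0.029, -0.001, -0.108, -0.004, 255, 0.9, -0.652, 0.029, -0.001, -0.108, -0.004, 255, 0.9, -0.652, 0.029, -0.001, -0.108, -0.004, 255, 0.9, -0.652, 0.029, -0.001, -0.108, -0.004, 255])

```text
time_s: 10.2
position: [0.4313, 0.0671, 0.2422]
tcp_rot: [-3.136, 0.66, 1.436]
ft_force: [-0.0, -0.8, -1.5]
opening: 0.0608
finger_force: 65.9
```

Run:
```python
from lib import *
s=ctrl.get_state(); print(s["position"],np.degrees(s["tcp_rot"]),s["opening"],s["ft_force"],s["finger_force"],s["joint_pos"].round(2))
h=place(5,.085);print(h[0]+[0,0,.03],h[1].as_euler('xyz',degrees=True))
chain([h],[place(5,.04)],[place(5,0)])
a=ctrl.read_camera("wrist"); b=ctrl.read_camera("side")[120:330,130:410]
b=cv2.resize(b,(560,420)); cv2.imwrite("pics/w4.png",cv2.resize(np.hstack([a,b]),(800,300),interpolation=cv2.INTER_AREA)[:,:,::-1])
```

```text
[0.43127382 0.0670701  0.24222039] [-179.68804483   37.80039422   82.25979578] 0.06083064683281378 [-0.03651445 -0.76094168 -1.52089772] 65.93953417803277 [-1.01  0.65  0.66  1.92  0.2   1.04 -0.65]
[0.43118163 0.06937437 0.24457687] [180.   38.   82.6]
[0.094, -0.001, 0.102, -0.001, -0.001, -0.001]
--
[0.172, -0.0, 0.145, 0.0, 0.0, 0.0]
--
[0.153, 0.0, 0.129, 0.0, 0.0, 0.0]
--
```

View pics/w4.png

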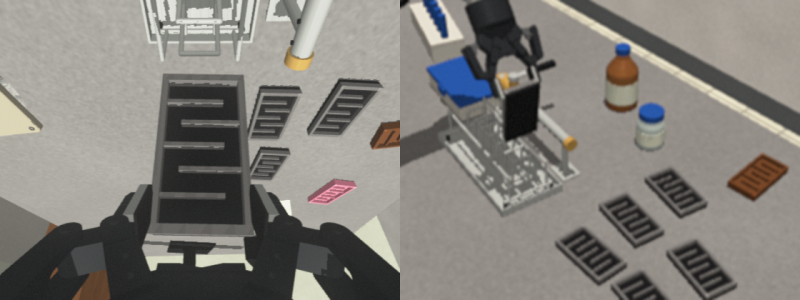

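The tray stands as meant over the rack in the side view. In the wrist view its lower end is at (204,75) and the rack loops are at (200,45). I'll check the fit against the loop tops before inserting.

Run:
```python
from lib import *
c=cam("wrist"); im=ctrl.read_camera("wrist").copy()
s=ctrl.get_state(); p=np.array(s["position"]); r=R.from_euler('xyz',s["tcp_rot"])
# tray local: lower end, upper face : in tool frame
a=np.radians(T0); ax=np.array([np.cos(a),0,np.sin(a)]); n=np.array([np.sin(a),0,-np.cos(a)]) # along tray towards lower end, face normal (away from bench)
Q=np.array([0,0,H])
for l in(.024+.036-.001+.036,-.024):
  for w in(-.032,.032):
    X=p+r.apply(Q+ax*l+n*.008+np.array([0,w,0])); u=proj(c,X); cv2.circle(im,tuple(int(round(t)) for t in u),2,(255,0,0),-1); print(l,X.round(4),u.round(1))
def L(A,B,col):
    cv2.line(im,*[tuple(int(round(t)) for t in proj(c,S(*q))) for q in(A,B)],col,1)
for k in range(4,7):
    x=-.093+.031*k; L((x+.0145,-.018,.09),(x+.0145,.018,.09),(0,255,0)); 
    for y in(-.018,.018): L((x,y,.025),(x+.0145,y,.09),(0,255,0))
for y in(-.04,.04): L((.03,y,.075),(.11,y,.075),(0,0,255))
cv2.imwrite("pics/w5.png",cv2.resize(im[0:130,150:420],None,fx=2.9,fy=2.9,interpolation=cv2.INTER_CUBIC)[:,:,::-1])
```

```text
0.095 [0.4016 0.091  0.1404] [223.2  97.2]
0.095 [0.4649 0.0821 0.1402] [336.8  97.2]
-0.024 [0.3985 0.0659 0.2567] [204.1 318.6]
-0.024 [0.4619 0.057  0.2564] [355.1 318.6]
```

View pics/w5.png

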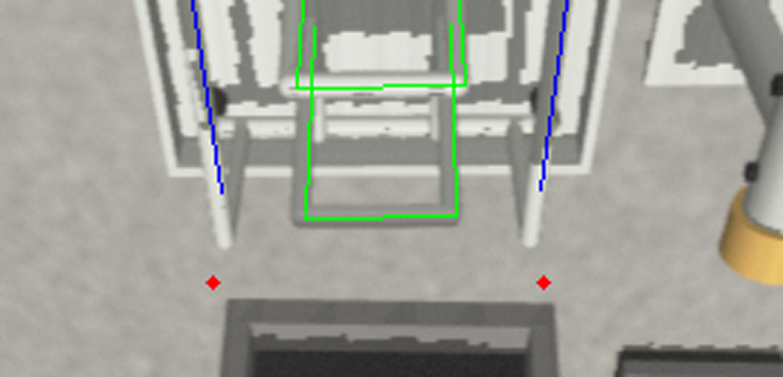

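Station model lines up with the rack (loop top at (378,217) vs. drawn (381,217)). The tray's lower edge is 6 px closer than predicted, so it sits 4 mm shorter, and about 2 mm to +y; I'll correct for both.

Run:
```python
from lib import *
k=dict(dy=-.002,dl=-.004)
chain([place(5,.08,**k)],[place(5,.06,**k),place(5,.04,**k),place(5,.02,**k),place(5,.004,**k)])
```

```text
[0.128, -0.01, 0.133, -0.001, -0.001, -0.001]
--
[0.077, -0.0, 0.064, 0.0, 0.0, 0.0]
[0.153, 0.0, 0.129, 0.0, 0.0, 0.0]
[0.23, -0.0, 0.193, 0.0, 0.0, 0.0]
[0.291, 0.0, 0.244, 0.0, 0.0, 0.0]
--
```

Emit:
play_rows(rows=[0.128, -0.01, 0.133, -0.001, -0.001, -0.001, 255, 0.128, -0.01, 0.133, -0.001, -0.001, -0.001, 255, 0.128, -0.01, 0.133, -0.001, -0.001, -0.001, 255])

```text
time_s: 10.72
position: [0.4293, 0.0729, 0.2063]
tcp_rot: [-3.137, 0.666, 1.447]
ft_force: [-0.3, 0.1, -1.4]
opening: 0.0612
finger_force: 66.0
```

Emit:
play_rows(rows=[0.038, 0, 0.032, 0, 0, 0, 255, 0.077, 0, 0.064, 0, 0, 0, 255, 0.115, 0, 0.096, 0, 0, 0, 255, 0.153, 0, 0.129, 0, 0, 0, 255, 0.153, 0, 0.129, 0, 0, 0, 255])

```text
time_s: 11.35
position: [0.4293, 0.0822, 0.1652]
tcp_rot: [-3.135, 0.667, 1.451]
ft_force: [-0.3, 0.3, -1.1]
opening: 0.0612
finger_force: 66.0
```

Run:
```python
from lib import *
s=ctrl.get_state(); k=dict(dy=-.002,dl=-.004)
print(s["ft_force"],s["torque"],s["position"],place(5,.04,**k)[0],np.degrees(s["tcp_rot"]))
chain([place(5,.02,**k),place(5,.0,**k)])
```

```text
[-0.33050646  0.26605719 -1.11040646] [ 0.80292184 -0.15298481 -0.02977407] [0.42930015 0.08216962 0.16523029] [0.43051041 0.07973478 0.16664763] [-179.61037138   38.21719518   83.1484605 ]
[0.064, 0.008, 0.065, -0.0, 0.001, 0.001]
[0.14, 0.009, 0.129, -0.0, 0.001, 0.001]
--
```

Emit:
play_rows(rows=[0.032, 0.006, 0.035, 0, 0, 0, 255, 0.064, 0.008, 0.065, 0, 0, 0, 255, 0.1, 0.008, 0.095, 0, 0, 0, 255, 0.14, 0.009, 0.129, 0, 0, 0, 255, 0.14, 0.009, 0.129, 0, 0, 0, 255])

```text
time_s: 11.98
position: [0.432, 0.0878, 0.1279]
tcp_rot: [-3.136, 0.667, 1.45]
ft_force: [0.1, 0.4, -0.1]
opening: 0.0611
finger_force: 66.0
```

Run:
```python
from lib import *
s=ctrl.get_state(); k=dict(dy=-.002,dl=-.004)
print(s["position"],place(5,.0,**k)[0],np.degrees(s["tcp_rot"]))
b=ctrl.read_camera("side")[150:290,140:280]; b=cv2.resize(b,(600,600),interpolation=cv2.INTER_CUBIC); cv2.imwrite("pics/s6.png",b[:,:,::-1])
```

```text
[0.43196513 0.08783289 0.1278715 ] [0.43158154 0.08798199 0.12752173] [-179.6577012    38.20675478   83.10539306]
```

View pics/s6.png

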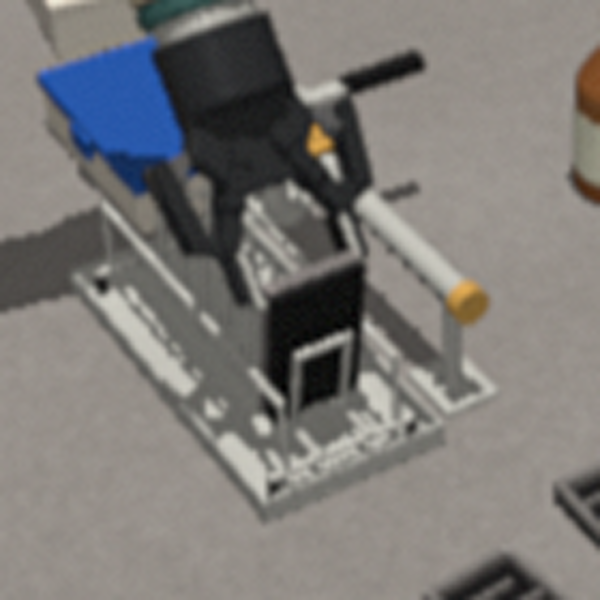

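The tray is inside the rightmost slot, behind the last loop at (320,370). I'll press it slightly, release and back out.

Emit:
play_rows(rows=[0.012, 0, 0.012, 0, 0, 0, 255, 0.012, 0, 0.012, 0, 0, 0, 255, 0.012, 0, 0.012, 0, 0, 0, 0, 0.012, 0, 0.012, 0, 0, 0, 0, 0.012, 0, 0.012, 0, 0, 0, 0])

```text
time_s: 12.65
position: [0.4321, 0.0886, 0.1249]
tcp_rot: [-3.136, 0.666, 1.45]
ft_force: [0.2, 0.7, 0.1]
opening: 0.0859
finger_force: 0.0
```

Emit:
play_rows(rows=[-0.05, 0, -0.2, 0, 0, 0, 0, -0.1, 0, -0.4, 0, 0, 0, 0, -0.3, 0, -0.7, 0, 0, 0, 0, -0.3, 0, -0.7, 0, 0, 0, 0, -0.3, 0, -0.7, 0, 0, 0, 0])

```text
time_s: 13.28
position: [0.4375, 0.1275, 0.2722]
tcp_rot: [-3.137, 0.664, 1.45]
ft_force: [-0.4, 0.3, -0.3]
opening: 0.0854
finger_force: 0.0
```

Run:
```python
from lib import *
s=ctrl.get_state(); print(s["position"],np.degrees(s["tcp_rot"]))
t,im=trays(); print(np.round(t,4))
b=ctrl.read_camera("side")[150:290,140:280]; b=cv2.resize(b,(500,500),interpolation=cv2.INTER_CUBIC); cv2.imwrite("pics/s7.png",b[:,:,::-1])
c=min(t,key=lambda q:abs(q[0]-.536)+abs(q[1]+.284)); print(c)
m1=(np.array([.48,-.05,.26]),TR(80,0)); 
chain([m1],[pick(c,c[2],lift=.15)],[pick(c,c[2],lift=.0)])
```

```text
[0.43746085 0.12754951 0.27223835] [-179.72213307   38.06446605   83.06327994]
[[  0.4186  -0.1317  89.2616 116.0552  50.4351]
 [  0.4189  -0.2728  80.626  116.6929  56.1492]
 [  0.5304  -0.1211  80.7708 106.9907  51.0602]
 [  0.5361  -0.2841  76.5519 116.4866  58.704 ]
 [  0.6431  -0.1235  78.7138 107.0009  59.51  ]]
(0.5361359252929687, -0.28410137939453123, 76.55187225341797, 116.48664855957031, 58.70402908325195)
[-0.636, 0.325, 0.569, 0.002, 0.106, 0.008]
--
[-1.329, 0.466, 0.456, -0.003, 0.111, 0.009]
--
[-0.482, -0.0, 0.575, 0.0, 0.0, 0.0]
--
```

View pics/s7.png

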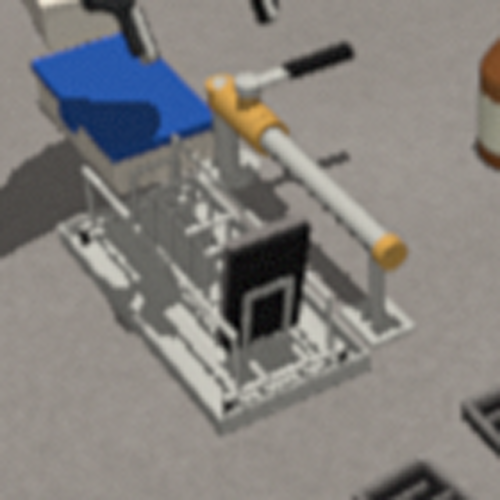

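Tray 1 stands in slot 5 (rightmost). Next is the right-middle tray.

Emit:
play_rows(rows=[-0.636, 0.325, 0.569, 0.002, 0.106, 0.008, 0, -0.636, 0.325, 0.569, 0.002, 0.106, 0.008, 0, -0.636, 0.325, 0.569, 0.002, 0.106, 0.008, 0, -0.636, 0.325, 0.569, 0.002, 0.106, 0.008, 0, -0.636, 0.325, 0.569, 0.002, 0.106, 0.008, 0, -0.636, 0.325, 0.569, 0.002, 0.106, 0.008, 0])

```text
time_s: 14.12
position: [0.4801, -0.0496, 0.2598]
tcp_rot: [-3.139, 0.001, 1.395]
ft_force: [0.4, 1.1, 0.1]
opening: 0.0849
finger_force: 0.0
```

Emit:
play_rows(rows=[-0.6, 0.2, 0, 0, 0, 0, 0, -0.6, 0.2, 0, 0, 0, 0, 0, -0.6, 0.2, 0, 0, 0, 0, 0])

```text
time_s: 14.5
position: [0.4997, -0.1777, 0.2601]
tcp_rot: [-3.141, 0.004, 1.393]
ft_force: [-0.1, 0.0, -0.8]
opening: 0.0855
finger_force: 0.0
```

Emit:
play_rows(rows=[-0.729, 0.266, 0.456, -0.003, 0.111, 0.009, 0, -0.729, 0.266, 0.456, -0.003, 0.111, 0.009, 0, -0.729, 0.266, 0.456, -0.003, 0.111, 0.009, 0, -0.729, 0.266, 0.456, -0.003, 0.111, 0.009, 0, -0.729, 0.266, 0.456, -0.003, 0.111, 0.009, 0, -0.729, 0.266, 0.456, -0.003, 0.111, 0.009, 0])

```text
time_s: 15.25
position: [0.5282, -0.3239, 0.1692]
tcp_rot: [-3.138, -0.7, 1.34]
ft_force: [0.0, -0.2, 0.5]
opening: 0.0853
finger_force: 0.0
```

Run:
```python
from lib import *
s=ctrl.get_state(); print(s["position"],np.degrees(s["tcp_rot"]),s["joint_pos"].round(2))
c=(.5361,-.2841,78)
print(pick(c,c[2]))
chain([pick(c,c[2],lift=.0)])
```

```text
[ 0.52818773 -0.32390151  0.16915867] [-179.79173023  -40.09953787   76.78244507] [ 0.73  0.9   0.13  1.42 -0.68  1.36  0.94]
(array([ 0.52674418, -0.32811569,  0.01872462]), Rotation.from_matrix(array([[ 1.59269595e-01,  9.78147601e-01,  1.33643059e-01],
                            [ 7.49304534e-01, -2.07911691e-01,  6.28741158e-01],
                            [ 6.42787610e-01,  1.66533454e-16, -7.66044443e-01]])))
[-0.501, -0.0, 0.561, 0.002, -0.0, -0.003]
--
```

Emit:
play_rows(rows=[-0.25, 0, 0.28, 0.002, 0, -0.003, 0, -0.4, 0, 0.45, 0.002, 0, -0.003, 0, -0.501, 0, 0.561, 0.002, 0, -0.003, 0, -0.501, 0, 0.561, 0.002, 0, -0.003, 0, -0.501, 0, 0.561, 0.002, 0, -0.003, 255, -0.501, 0, 0.561, 0.002, 0, -0.003, 255, -0.501, 0, 0.561, 0.002, 0, -0.003, 255, -0.501, 0, 0.561, 0.002, 0, -0.003, 255])

```text
time_s: 16.25
position: [0.527, -0.3325, 0.0232]
tcp_rot: [3.134, -0.697, 1.366]
ft_force: [-0.7, -0.0, 5.8]
opening: 0.0582
finger_force: 62.8
```

Run:
```python
from lib import *
s=ctrl.get_state(); print(s["position"],np.degrees(s["tcp_rot"]),s["opening"],s["ft_force"])
carry(4,dy=-.002,dl=-.004)
```

```text
[ 0.52696134 -0.33251459  0.02324926] [179.58293172 -39.95853687  78.25342533] 0.05819240747794697 [-0.73243215 -0.0298731   5.76800038]
[0.728, 0.006, -0.869, 0.0, 0.0, 0.0]
--
[0.762, -0.455, 0.666, 0.004, -0.108, -0.008]
--
[1.034, -0.401, 0.041, -0.001, -0.108, -0.004]
--
[0.092, -0.0, 0.118, 0.0, 0.0, 0.0]
--
```

```bash
cat >> lib.py <<'E'
import json,os
if os.path.exists("hd.json"): H,d=json.load(open("hd.json"))
def sethd(c):
    global H,d
    s=ctrl.get_state(); p=np.array(s["position"]); a=R.from_euler('xyz',s["tcp_rot"]).apply([0,0,1])
    H=float((p[2]-.008)/-a[2]); Q=p+H*a; d=float(np.linalg.norm(Q[:2]-c[:2])); json.dump([H,d],open("hd.json","w")); print("H,d",H,d)
E
sed -i 's|m=((up\[0\]+hh\[0\])/2|m=(up[0]*.44+hh[0]*.56|' lib.py
python3 - <<'E'
from lib import *
sethd((.5361,-.2841))
carry(4,dy=-.002,dl=-.004)
E
```

```text
H,d 0.019894946817510105 0.03649951843961649
[0.728, 0.006, -0.869, 0.0, 0.0, 0.0]
--
[0.87, -0.51, 0.741, 0.004, -0.108, -0.008]
--
[0.918, -0.353, 0.025, -0.001, -0.108, -0.004]
--
[0.092, -0.0, 0.118, 0.0, 0.0, 0.0]
--
```

Emit:
play_rows(rows=[0.2, 0, -0.24, 0, 0, 0, 255, 0.4, 0, -0.48, 0, 0, 0, 255, 0.6, 0, -0.72, 0, 0, 0, 255, 0.728, 0.006, -0.869, 0, 0, 0, 255, 0.728, 0.006, -0.869, 0, 0, 0, 255])

```text
time_s: 16.88
position: [0.5278, -0.3335, 0.2519]
tcp_rot: [3.128, -0.692, 1.369]
ft_force: [0.4, -0.3, -2.0]
opening: 0.0571
finger_force: 64.6
```

Emit:
play_rows(rows=[0.87, -0.51, 0.741, 0.004, -0.108, -0.008, 255, 0.87, -0.51, 0.741, 0.004, -0.108, -0.008, 255, 0.87, -0.51, 0.741, 0.004, -0.108, -0.008, 255, 0.87, -0.51, 0.741, 0.004, -0.108, -0.008, 255, 0.87, -0.51, 0.741, 0.004, -0.108, -0.008, 255, 0.87, -0.51, 0.741, 0.004, -0.108, -0.008, 255])

```text
time_s: 17.62
position: [0.4735, -0.0843, 0.2444]
tcp_rot: [-3.136, -0.02, 1.421]
ft_force: [-0.8, -1.0, -0.3]
opening: 0.0567
finger_force: 67.1
```

Emit:
play_rows(rows=[0.918, -0.353, 0.025, -0.001, -0.108, -0.004, 255, 0.918, -0.353, 0.025, -0.001, -0.108, -0.004, 255, 0.918, -0.353, 0.025, -0.001, -0.108, -0.004, 255, 0.918, -0.353, 0.025, -0.001, -0.108, -0.004, 255, 0.918, -0.353, 0.025, -0.001, -0.108, -0.004, 255, 0.918, -0.353, 0.025, -0.001, -0.108, -0.004, 255, 0.918, -0.353, 0.025, -0.001, -0.108, -0.004, 255])

```text
time_s: 18.5
position: [0.4329, 0.1018, 0.2434]
tcp_rot: [-3.133, 0.659, 1.44]
ft_force: [-1.0, -0.1, -1.9]
opening: 0.0553
finger_force: 69.3
```

```bash
cat >> lib.py <<'E'
def check(name):
    c=cam("wrist"); im=ctrl.read_camera("wrist").copy(); s=ctrl.get_state(); p=np.array(s["position"]); r=R.from_euler('xyz',s["tcp_rot"])
    a=np.radians(T0); ax=np.array([np.cos(a),0,np.sin(a)]); n=np.array([np.sin(a),0,-np.cos(a)]); Q=np.array([0,0,H])
    for l in(.06+d,d-.06):
      for w in(-.032,.032):
        u=proj(c,p+r.apply(Q+ax*l+n*.008+np.array([0,w,0]))); cv2.circle(im,tuple(int(round(t)) for t in u),2,(255,0,0),-1); print(l,u.round(1))
    cv2.imwrite(name,cv2.resize(im[0:350,130:430],None,fx=1.7,fy=1.7,interpolation=cv2.INTER_CUBIC)[:,:,::-1])
E
python3 - <<'E'
from lib import *
s=ctrl.get_state(); print(s["position"],np.degrees(s["tcp_rot"]),s["opening"],s["ft_force"])
check("pics/w8.png")
k=dict(dy=-.002,dl=-.004)
chain([place(4,.08,**k)])
E
```

```text
[0.43285748 0.10183373 0.24336004] [-179.5076619    37.76182664   82.49521661] 0.05525963194862206 [-1.03634075 -0.13530468 -1.87217559]
0.09649951843961649 [225.5  96.3]
0.09649951843961649 [335.3  96.3]
-0.023500481560383507 [207.6 310. ]
-0.023500481560383507 [352.4 310.1]
[0.116, 0.004, 0.116, -0.002, -0.001, -0.0]
--
```

View pics/w8.png

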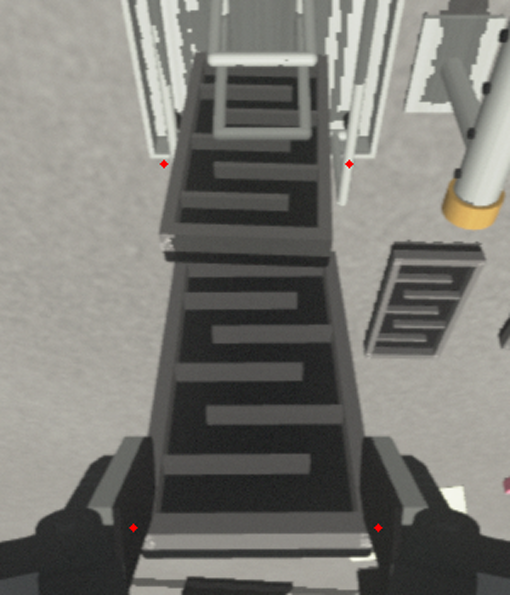

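The far corners are at crop (177,265) and (335,253) and the near ones at (148,537) and (366,535). The tray has pivoted in a shallow grip: the opening fell to 55 mm because I gripped it too high. I'll solve for its pose in the hand.

```bash
cat >> lib.py <<'E'
def held(px,show=True):
    """px: far L, far R, near R, near L rim corners (full image px). returns lower-end centre, upper-end centre in station frame"""
    K,cp,A=cam("wrist"); h=.008
    obj=np.array([[.06,-.032,h],[.06,.032,h],[-.06,.032,h],[-.06,-.032,h]])
    ok,rv,tv=cv2.solvePnP(obj,np.array(px,float),K,None,flags=cv2.SOLVEPNP_ITERATIVE)
    M=cv2.Rodrigues(rv)[0]; e=np.abs(cv2.projectPoints(obj,rv,tv,K,None)[0][:,0]-px).max()
    a=np.radians(SYAW); B=np.array([[np.cos(a),-np.sin(a),0],[np.sin(a),np.cos(a),0],[0,0,1]])
    f=lambda v:B.T@(cp+A@(M@np.array(v)+tv[:,0])-SC)
    lo,hi=f([.06,0,0]),f([-.06,0,0]); print("err",e,"lo",lo.round(4),"hi",hi.round(4),"lean",np.degrees(np.arctan2(hi[0]-lo[0],hi[2]-lo[2])),"yrot",np.degrees(np.arctan2(hi[1]-lo[1],hi[2]-lo[2])))
    s=ctrl.get_state(); print("tcp",(B.T@(np.array(s["position"])-SC)).round(4))
    return lo,hi
E
python3 - <<'E'
from lib import *
q=lambda u,v:(130+u/1.7,v/1.7)
held([q(177,265),q(335,253),q(366,535),q(148,537)])
held([q(177,265),q(335,253),q(370,550),q(145,553)])
E
```

```text
err 2.376242753668862 lo [ 0.1016 -0.0041  0.1287] hi [ 0.0947 -0.0032  0.2485] lean -3.3048858545171904 yrot 0.42909978135966
tcp [ 0.0742 -0.0025  0.2435]
err 1.127164304003486 lo [ 0.097  -0.0041  0.1337] hi [ 0.0928 -0.0031  0.2536] lean -2.0026111413654473 yrot 0.4934175209053452
tcp [ 0.0742 -0.0025  0.2435]
```

Run:
```python
from lib import *
r=TR(SYAW+180,-23.4); s=ctrl.get_state(); r0=R.from_euler('xyz',s["tcp_rot"])
chain([(S(.0742,-.002,.275),r0)],[(S(.066,-.002,.26),r)])
```

```text
[-0.096, 0.002, -0.124, 0.0, 0.0, 0.0]
--
[0.078, 0.0, 0.034, -0.002, 0.04, -0.0]
--
```

Emit:
play_rows(rows=[-0.096, 0.002, -0.124, 0, 0, 0, 255, -0.096, 0.002, -0.124, 0, 0, 0, 255])

```text
time_s: 18.8
position: [0.4346, 0.1027, 0.2761]
tcp_rot: [-3.137, 0.655, 1.438]
ft_force: [0.5, -0.5, -0.5]
opening: 0.0556
finger_force: 71.8
```

Emit:
play_rows(rows=[0.078, 0, 0.034, -0.002, 0.04, 0, 255, 0.078, 0, 0.034, -0.002, 0.04, 0, 255, 0.078, 0, 0.034, -0.002, 0.04, 0, 255])

```text
time_s: 19.18
position: [0.4341, 0.1103, 0.2601]
tcp_rot: [3.137, 0.407, 1.439]
ft_force: [-0.4, -0.5, -1.3]
opening: 0.0556
finger_force: 72.4
```

Run:
```python
from lib import *
im=ctrl.read_camera("wrist"); cv2.imwrite("pics/w9.png",cv2.resize(im[0:350,130:430],None,fx=1.7,fy=1.7,interpolation=cv2.INTER_CUBIC)[:,:,::-1])
```

```text
(no output)
```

View pics/w9.png

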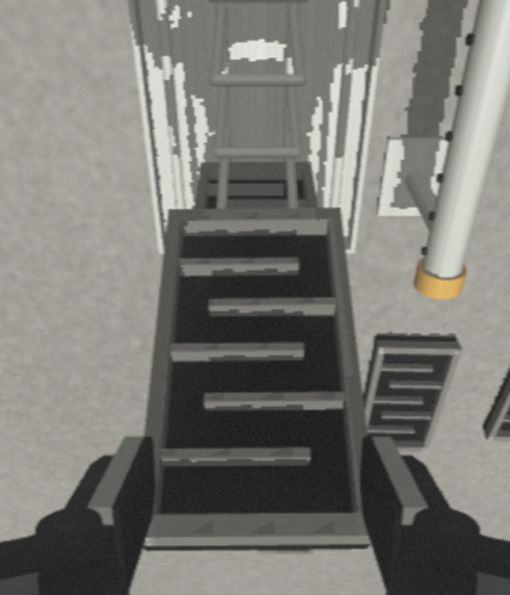

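Far corners are at crop (168,210) and (341,208), near ones at (367,541) and (146,544). The grip is steady now at 55.6 mm.

Run:
```python
from lib import *
q=lambda u,v:(130+u/1.7,v/1.7)
lo,hi=held([q(168,210),q(341,208),q(367,541),q(146,544)])
s=ctrl.get_state(); print(np.degrees(s["tcp_rot"]))
```

```text
err 0.9520026952362741 lo [ 0.0352 -0.0027  0.1549] hi [ 0.0868 -0.0021  0.2633] lean 25.476748068060797 yrot 0.30326984623578807
tcp [ 0.0644 -0.0024  0.2596]
[179.74802468  23.35211321  82.60065005]
```

Run:
```python
from lib import *
s=ctrl.get_state(); r0=R.from_euler('xyz',s["tcp_rot"]);p0=np.array(s["position"])
P=S(.0696,-.001,.2336); seg=[]
for i in range(1,8):
    f=i/7; seg.append((p0*(1-f)+P*f,TR(SYAW+180,-23.35*(1-f)-36.9*f)))
chain(seg)
```

```text
[0.004, 0.001, 0.019, 0.001, -0.005, -0.0]
[0.008, 0.002, 0.037, 0.001, -0.011, -0.0]
[0.012, 0.003, 0.056, 0.001, -0.016, -0.0]
[0.016, 0.004, 0.074, 0.001, -0.022, -0.0]
[0.02, 0.005, 0.093, 0.001, -0.027, -0.0]
[0.024, 0.006, 0.111, 0.001, -0.032, -0.0]
[0.028, 0.006, 0.13, 0.001, -0.038, -0.0]
--
```

Emit:
play_rows(rows=[0.004, 0.001, 0.019, 0, -0.005, 0, 255, 0.008, 0.002, 0.037, 0, -0.011, 0, 255, 0.012, 0.003, 0.056, 0, -0.016, 0, 255, 0.016, 0.004, 0.074, 0, -0.022, 0, 255, 0.02, 0.005, 0.093, 0.001, -0.027, 0, 255, 0.024, 0.006, 0.111, 0.001, -0.032, 0, 255, 0.028, 0.006, 0.13, 0.001, -0.036, 0, 255, 0.028, 0.006, 0.13, 0.001, -0.038, 0, 255])

```text
time_s: 20.23
position: [0.435, 0.1074, 0.2331]
tcp_rot: [-3.139, 0.648, 1.445]
ft_force: [-0.0, -0.3, -1.4]
opening: 0.0556
finger_force: 72.3
```

Run:
```python
from lib import *
s=ctrl.get_state(); print(np.degrees(s["tcp_rot"]),s["opening"])
im=ctrl.read_camera("wrist"); cv2.imwrite("pics/w10.png",cv2.resize(im[0:350,130:430],None,fx=1.7,fy=1.7,interpolation=cv2.INTER_CUBIC)[:,:,::-1])
np.save("w10.npy",im)
g=cv2.cvtColor(im,cv2.COLOR_RGB2GRAY); print([int(v) for v in g[60:190,240:320].mean(1)])
print([int(v) for v in g[60:190,222:236].mean(1)]);print([int(v) for v in g[300:330,250:310].mean(1)])
```

```text
[-179.87930736   37.1488106    82.78536579] 0.05557778706787801
[75, 68, 67, 66, 67, 72, 91, 93, 90, 88, 88, 88, 88, 88, 86, 69, 65, 65, 65, 67, 78, 91, 92, 88, 88, 87, 88, 88, 87, 80, 66, 63, 74, 109, 117, 121, 125, 119, 112, 100, 83, 75, 74, 74, 73, 63, 48, 45, 45, 45, 47, 67, 90, 92, 92, 92, 92, 92, 98, 127, 136, 132, 111, 89, 80, 78, 78, 74, 50, 41, 41, 41, 40, 40, 40, 40, 40, 40, 39, 40, 40, 40, 45, 68, 81, 82, 85, 100, 97, 80, 73, 71, 70, 61, 42, 38, 38, 38, 38, 38, 38, 38, 38, 38, 37, 37, 37, 38, 47, 76, 82, 83, 85, 98, 94, 75, 71, 71, 69, 51, 38, 37, 37, 37, 37, 36, 36, 36, 37, 36]
[201, 206, 208, 207, 209, 210, 211, 210, 209, 209, 210, 209, 209, 209, 208, 207, 207, 206, 194, 178, 158, 149, 147, 146, 149, 165, 173, 176, 178, 178, 177, 183, 194, 192, 188, 185, 167, 159, 158, 159, 160, 158, 158, 160, 175, 189, 188, 171, 167, 166, 166, 162, 126, 118, 117, 117, 118, 116, 115, 114, 113, 111, 111, 111, 109, 108, 108, 107, 105, 106, 105, 103, 103, 102, 102, 102, 102, 101, 101, 99, 98, 97, 96, 97, 99, 100, 100, 102, 100, 97, 96, 93, 94, 92, 89, 88, 86, 86, 85, 84, 84, 83, 82, 83, 82, 81, 80, 80, 79, 79, 78, 78, 77, 77, 77, 77, 76, 76, 76, 75, 75, 75, 74, 74, 74, 73, 73, 73, 73, 72]
[38, 43, 68, 90, 92, 91, 92, 91, 92, 92, 92, 92, 91, 92, 92, 97, 126, 136, 134, 98, 69, 117, 159, 164, 164, 163, 163, 164, 165, 166]
```

Run:
```python
from lib import *
g=cv2.cvtColor(np.load("w10.npy"),cv2.COLOR_RGB2GRAY)
print([int(v) for v in g[113:116,215:240].mean(0)],[int(v) for v in g[113:116,320:345].mean(0)])
for L_,R_ in((229,331),(228,333)):
    held([(L_,111.5),(R_,111.5),(346,318.5),(216,320)])
```

```text
[164, 163, 164, 164, 164, 166, 167, 169, 168, 166, 163, 139, 102, 92, 93, 91, 93, 92, 91, 93, 92, 94, 95, 92, 95] [92, 93, 93, 94, 95, 95, 94, 92, 92, 92, 90, 102, 155, 182, 171, 167, 166, 166, 165, 166, 167, 166, 168, 165, 165]
err 1.5755612327252209 lo [ 0.0543 -0.0015  0.1274] hi [ 0.0893 -0.0004  0.2421] lean 16.936050873398507 yrot 0.5317062580189702
tcp [ 0.068  -0.0011  0.2331]
err 0.496118780635868 lo [ 0.0539 -0.0012  0.1277] hi [ 0.0893 -0.0004  0.2423] lean 17.17473664949707 yrot 0.40193527997095574
tcp [ 0.068  -0.0011  0.2331]
```

Run:
```python
from lib import *
r=TR(SYAW+180,-41.6); A=S(.0692,-.001,.2113); B=S(.0526,-.001,.133)
s=ctrl.get_state(); r0=R.from_euler('xyz',s["tcp_rot"]);p0=np.array(s["position"])
chain([((p0+A)/2,TR(SYAW+180,-39.4)),(A,r)],[(A+(B-A)*f,r) for f in(.2,.4,.5)])
```

```text
[0.031, 0.0, 0.045, 0.0, -0.006, 0.0]
[0.061, 0.001, 0.09, 0.0, -0.012, 0.0]
--
[0.064, 0.0, 0.048, 0.0, 0.0, 0.0]
[0.129, 0.0, 0.095, 0.0, 0.0, 0.0]
[0.161, -0.0, 0.119, 0.0, 0.0, 0.0]
--
```

Emit:
play_rows(rows=[0.015, 0, 0.022, 0, -0.003, 0, 255, 0.031, 0, 0.045, 0, -0.006, 0, 255, 0.046, 0, 0.067, 0, -0.009, 0, 255, 0.061, 0.001, 0.09, 0, -0.012, 0, 255, 0.061, 0.001, 0.09, 0, -0.012, 0, 255])

```text
time_s: 20.9
position: [0.4349, 0.1064, 0.2111]
tcp_rot: [-3.139, 0.724, 1.446]
ft_force: [0.0, 0.4, -1.9]
opening: 0.0558
finger_force: 72.3
```

Emit:
play_rows(rows=[0.032, 0, 0.024, 0, 0, 0, 255, 0.064, 0, 0.048, 0, 0, 0, 255, 0.096, 0, 0.072, 0, 0, 0, 255, 0.129, 0, 0.095, 0, 0, 0, 255, 0.129, 0, 0.095, 0, 0, 0, 255])

```text
time_s: 21.52
position: [0.4353, 0.0954, 0.1966]
tcp_rot: [-3.141, 0.762, 1.432]
ft_force: [-4.2, -10.3, 78.5]
opening: 0.0555
finger_force: 75.9
```

Run:
```python
from lib import *
im=ctrl.read_camera("wrist"); np.save("w11.npy",im); g=cv2.cvtColor(im,cv2.COLOR_RGB2GRAY)
print([int(v) for v in g[60:140,240:320].mean(1)]);print([int(v) for v in g[60:140,235:245].mean(1)])
b=ctrl.read_camera("side")[150:290,140:280]; b=cv2.resize(b,(510,510),interpolation=cv2.INTER_CUBIC)
a=cv2.resize(im[40:340,130:430],(510,510)); cv2.imwrite("pics/p14.png",cv2.resize(np.hstack([a,b]),(800,400))[:,:,::-1])
r=TR(SYAW+180,-41.6); B=S(.0526,-.001,.133); s=ctrl.get_state(); print(s["position"],B,s["ft_force"])
chain([(B,r)])
```

```text
[66, 67, 79, 98, 100, 99, 94, 89, 88, 88, 88, 87, 82, 68, 66, 66, 66, 66, 66, 66, 66, 65, 65, 65, 65, 73, 98, 103, 102, 101, 91, 92, 100, 103, 103, 103, 102, 102, 101, 102, 105, 119, 134, 138, 138, 128, 107, 88, 78, 67, 51, 43, 42, 42, 42, 42, 42, 42, 42, 42, 42, 42, 42, 42, 42, 42, 42, 42, 42, 44, 60, 84, 90, 90, 92, 101, 114, 105, 84, 78]
[69, 67, 74, 99, 102, 102, 100, 90, 89, 89, 89, 88, 86, 72, 68, 69, 69, 69, 70, 71, 70, 70, 69, 72, 72, 72, 71, 72, 70, 72, 74, 73, 80, 103, 105, 104, 103, 102, 101, 100, 100, 102, 121, 137, 140, 137, 110, 83, 79, 78, 73, 51, 46, 46, 47, 45, 46, 47, 45, 45, 44, 43, 45, 46, 45, 45, 45, 45, 44, 45, 49, 71, 97, 99, 100, 101, 117, 137, 138, 136]
[0.43535973 0.0955253  0.19665649] [0.43713368 0.12296689 0.133     ] [ -5.07900823 -10.84783285  77.7250626 ]
[0.319, -0.01, 0.136, -0.001, 0.006, -0.001]
--
```

78 N: it's resting on a loop top. I'm backing off at once.

Emit:
play_rows(rows=[-0.129, 0, -0.095, 0, 0, 0, 255, -0.22, 0, -0.2, 0, 0, 0, 255, -0.22, 0, -0.2, 0, 0, 0, 255])

```text
time_s: 22.0
position: [0.4361, 0.1067, 0.2406]
tcp_rot: [3.14, 0.719, 1.442]
ft_force: [0.9, -0.1, -1.9]
opening: 0.0554
finger_force: 73.0
```

Run:
```python
from lib import *
im=ctrl.read_camera("wrist"); np.save("w12.npy",im)
b=ctrl.read_camera("side")[130:290,130:290]; b=cv2.resize(b,(510,510),interpolation=cv2.INTER_CUBIC)
a=cv2.resize(im[40:340,130:430],(510,510)); cv2.imwrite("pics/p15.png",cv2.resize(np.hstack([a,b]),(800,400))[:,:,::-1])
s=ctrl.get_state(); print(s["position"],np.degrees(s["tcp_rot"]),s["ft_force"],s["opening"])
```

```text
[0.43498183 0.10682012 0.23890126] [-179.88332058   41.32823322   82.78722184] [-0.09563546  0.38511979 -1.79777065] 0.05578834610513686
```

View pics/p15.png

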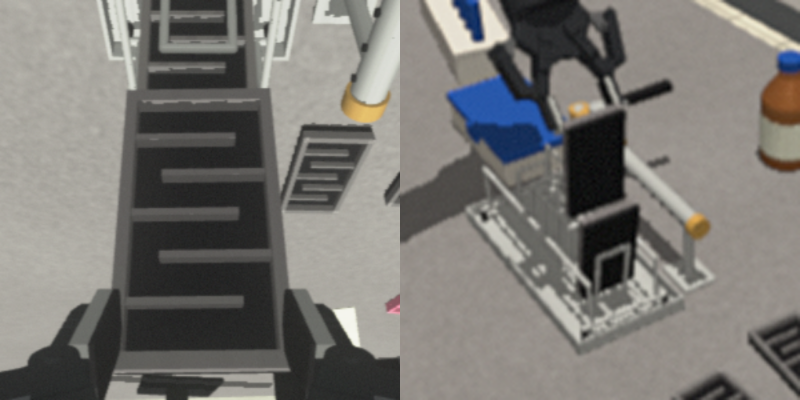

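The held tray's far corners are at (128,90) and (270,88), near ones at (290,370) and (113,373). Tray 1 is still standing in its slot.

Run:
```python
from lib import *
q=lambda u,v:(130+u*.75,40+v*.75)
g=cv2.cvtColor(np.load("w12.npy"),cv2.COLOR_RGB2GRAY)
print([int(v) for v in g[95:125,250:310].mean(1)],[int(v) for v in g[300:330,250:310].mean(1)],[int(v) for v in g[109:112,218:240].mean(0)],[int(v) for v in g[109:112,320:342].mean(0)])
held([q(127,90),q(270,89),q(290,371),q(114,373)])
c=cam("wrist"); print("loop5 top",proj(c,S(.0765,0,.09)),"pred; seen",q(198,47))
for l in(5,6): print(l,proj(c,S(-.093+.031*l+.0145,-.018,.09)),proj(c,S(-.093+.031*l+.0145,.018,.09)))
```

```text
[51, 42, 41, 41, 41, 41, 41, 41, 41, 41, 43, 61, 91, 93, 94, 94, 93, 94, 96, 114, 135, 118, 89, 80, 80, 80, 79, 78, 61, 42] [40, 41, 56, 89, 94, 94, 94, 94, 94, 95, 95, 95, 95, 95, 95, 97, 112, 138, 136, 88, 102, 144, 117, 81, 71, 72, 64, 60, 58, 60] [171, 169, 168, 168, 167, 166, 147, 113, 97, 97, 96, 96, 95, 95, 95, 95, 96, 95, 96, 94, 93, 95] [94, 94, 95, 96, 95, 95, 95, 96, 98, 96, 95, 98, 119, 151, 173, 173, 171, 168, 168, 167, 167, 168]
err 0.11867180007010347 lo [ 0.0582 -0.002   0.1336] hi [ 8.680e-02 -2.000e-04  2.501e-01] lean 13.751763825745153 yrot 0.876721633972256
tcp [ 0.0689 -0.0011  0.2389]
loop5 top [282.35587998  77.38769222] pred; seen (278.5, 75.25)
5 [256.21664632  77.31659071] [308.49445243  77.45879193]
6 [258.69479494 112.10080629] [305.62306872 112.22766651]
```

Run:
```python
from lib import *
s=ctrl.get_state(); r=R.from_euler('xyz',s["tcp_rot"]); A=S(.0731,0,.2053); B=S(.0575,0,.1318)
chain([(A,r)],[(A+(B-A)*f,r) for f in(.1,.2,.3)])
```

```text
[0.095, 0.005, 0.14, 0.0, 0.0, 0.0]
--
[0.03, 0.0, 0.022, 0.0, 0.0, 0.0]
[0.06, 0.0, 0.045, 0.0, 0.0, 0.0]
[0.09, 0.0, 0.067, 0.0, 0.0, 0.0]
--
```

Emit:
play_rows(rows=[0.03, 0.002, 0.045, 0, 0, 0, 255, 0.06, 0.003, 0.09, 0, 0, 0, 255, 0.095, 0.005, 0.14, 0, 0, 0, 255, 0.095, 0.005, 0.14, 0, 0, 0, 255])

```text
time_s: 22.6
position: [0.435, 0.1017, 0.2048]
tcp_rot: [-3.138, 0.724, 1.446]
ft_force: [0.0, -0.6, -0.4]
opening: 0.0556
finger_force: 73.4
```

Emit:
play_rows(rows=[0.03, 0, 0.022, 0, 0, 0, 255, 0.06, 0, 0.045, 0, 0, 0, 255])

```text
time_s: 22.85
position: [0.4358, 0.098, 0.1984]
tcp_rot: [-3.139, 0.741, 1.441]
ft_force: [-3.1, -5.3, 52.1]
opening: 0.0559
finger_force: 75.3
```

Run:
```python
from lib import *
s=ctrl.get_state(); r=R.from_euler('xyz',s["tcp_rot"]); A=S(.0731,0,.2053); B=S(.0575,0,.1318)
print(s["position"],A+(B-A)*.2,s["ft_force"])
chain([(A+(B-A)*f,r) for f in(.4,.6,.8)])
```

```text
[0.43579456 0.09800825 0.19835339] [0.43588688 0.10560285 0.1906    ] [-3.1462341  -5.25300743 52.08542234]
[0.115, -0.004, 0.047, 0.0, 0.0, 0.0]
[0.176, -0.004, 0.091, 0.0, 0.0, 0.0]
[0.237, -0.004, 0.134, 0.0, 0.0, 0.0]
--
```

Run:
```python
from lib import *
s=ctrl.get_state(); print(s["torque"],s["ft_force"],s["position"])
c=cam("wrist"); im=ctrl.read_camera("wrist"); np.save("w13.npy",im); g=cv2.cvtColor(im,cv2.COLOR_RGB2GRAY)
a=np.radians(SYAW);B=np.array([[np.cos(a),-np.sin(a),0],[np.sin(a),np.cos(a),0],[0,0,1]])
print("cam st",B.T@(c[1]-SC))
for l in(3,4,5,6): print(l,proj(c,S(-.093+.031*l+.0145,-.018,.09)).round(1),proj(c,S(-.093+.031*l+.0145,.018,.09)).round(1))
for nm,sl in(("mid",slice(262,300)),("L",slice(235,246)),("R",slice(315,325))): print(nm,[int(v) for v in g[20:130,sl].mean(1)])
```

```text
[-7.96665761  1.52358763 -0.37825874] [-3.1462341  -5.25300743 52.08542234] [0.43579456 0.09800825 0.19835339]
cam st [-0.0640579   0.00178211  0.2453652 ]
3 [237.2  -4. ] [319.3  -4.1]
4 [244.1  59.2] [313.5  59.2]
5 [249.1 105.6] [309.4 105.6]
6 [253.  141.1] [306.1 141.1]
mid [121, 121, 121, 121, 121, 121, 121, 121, 121, 121, 121, 121, 121, 121, 121, 121, 121, 121, 120, 114, 98, 95, 95, 96, 95, 95, 91, 80, 79, 79, 78, 78, 82, 104, 140, 164, 189, 211, 219, 224, 227, 216, 212, 175, 80, 43, 43, 45, 60, 92, 95, 94, 87, 79, 78, 78, 78, 76, 60, 44, 43, 43, 42, 43, 43, 42, 42, 41, 42, 42, 49, 80, 93, 95, 93, 80, 77, 78, 78, 77, 75, 99, 97, 96, 96, 96, 96, 95, 98, 113, 138, 139, 127, 102, 81, 79, 78, 76, 56, 42, 40, 40, 40, 40, 39, 40, 39, 40, 40, 39]
L [138, 139, 144, 144, 139, 138, 139, 139, 139, 140, 140, 141, 145, 147, 146, 147, 154, 155, 154, 154, 136, 133, 133, 133, 133, 133, 134, 133, 134, 134, 134, 135, 135, 134, 136, 144, 161, 177, 185, 189, 190, 182, 164, 136, 83, 67, 69, 70, 78, 97, 99, 100, 95, 90, 90, 88, 89, 87, 79, 71, 70, 70, 69, 70, 70, 70, 71, 70, 71, 69, 71, 71, 71, 70, 73, 72, 73, 72, 72, 73, 72, 81, 95, 97, 98, 97, 97, 97, 97, 101, 128, 140, 141, 133, 94, 81, 80, 80, 78, 50, 44, 44, 45, 45, 45, 44, 45, 44, 44, 45]
R [121, 120, 121, 121, 121, 120, 121, 121, 121, 122, 131, 154, 156, 156, 156, 156, 156, 156, 155, 146, 119, 113, 112, 113, 113, 113, 114, 109, 110, 110, 110, 109, 108, 107, 107, 108, 110, 110, 113, 110, 107, 101, 93, 88, 87, 88, 88, 87, 86, 86, 86, 86, 85, 86, 85, 85, 85, 85, 85, 84, 84, 84, 83, 83, 84, 83, 83, 83, 82, 81, 84, 91, 95, 94, 95, 90, 89, 89, 88, 89, 93, 97, 98, 97, 97, 97, 96, 97, 102, 136, 141, 141, 136, 101, 82, 80, 79, 69, 48, 45, 45, 45, 45, 43, 44, 43, 45, 42, 43, 43]
```

Emit:
play_rows(rows=[-0.1, 0, -0.08, 0, 0, 0, 255, -0.2, 0, -0.2, 0, 0, 0, 255, -0.2, 0, -0.2, 0, 0, 0, 255])

```text
time_s: 23.28
position: [0.4368, 0.1021, 0.249]
tcp_rot: [3.139, 0.719, 1.442]
ft_force: [0.1, 0.1, -2.0]
opening: 0.0551
finger_force: 73.3
```

```bash
cat >> lib.py <<'E'
def camrel():
    s=ctrl.get_state(); K,cp,A=cam("wrist"); r=R.from_euler('xyz',s["tcp_rot"]).as_matrix(); return r.T@(cp-np.array(s["position"])), r.T@A
def pnp_tool(px,K,ct,At):
    obj=np.array([[.06,-.032,.008],[.06,.032,.008],[-.06,.032,.008],[-.06,-.032,.008]])
    ok,rv,tv=cv2.solvePnP(obj,np.array(px,float),K,None); M=cv2.Rodrigues(rv)[0]
    e=np.abs(cv2.projectPoints(obj,rv,tv,K,None)[0][:,0]-px).max()
    f=lambda v:ct+At@(M@np.array(v)+tv[:,0]); return f([.06,0,0]),f([-.06,0,0]),e
E
python3 - <<'E'
from lib import *
K=cam("wrist")[0]; ct,At=camrel(); print(ct)
# tray 1 as seen
lo,hi,e=pnp_tool([(228.6,103.4),(340.3,104.5),(352,329),(210,326)],K,ct,At)
a=np.radians(40); ax=np.array([np.cos(a),0,np.sin(a)]); H1,d1=.014,.032
print("tray1 pnp",lo.round(4),hi.round(4),e,"assumed",np.array([0,0,H1])+ax*(.06+d1),np.array([0,0,H1])-ax*(.06-d1))
im=ctrl.read_camera("wrist"); np.save("w14.npy",im); g=cv2.cvtColor(im,cv2.COLOR_RGB2GRAY)
print([int(v) for v in g[90:130,262:300].mean(1)],[int(v) for v in g[300:330,250:310].mean(1)])
np.set_printoptions(linewidth=250)
for r in(104,112,118): print(r,g[r:r+2,215:240].mean(0).astype(int),g[r:r+2,320:345].mean(0).astype(int))
for r in (296,304): print(r,g[r:r+2,205:240].mean(0).astype(int),g[r:r+2,325:360].mean(0).astype(int))
E
```

```text
[ 0.07272524  0.00054865 -0.13026047]
tray1 pnp [0.0794 0.0023 0.0634] [-0.0174  0.0003 -0.0075] 0.3789805234476944 assumed [0.07047609 0.         0.07313646] [-0.02144924  0.         -0.00399805]
[40, 41, 41, 52, 95, 99, 101, 119, 125, 96, 79, 77, 74, 47, 40, 43, 61, 91, 93, 93, 93, 94, 93, 96, 115, 136, 112, 88, 80, 80, 79, 79, 77, 59, 41, 39, 38, 39, 39, 39] [40, 43, 58, 91, 95, 95, 95, 95, 95, 95, 95, 95, 96, 96, 96, 98, 114, 139, 136, 84, 74, 72, 75, 68, 63, 60, 60, 69, 80, 84]
104 [169 171 171 171 171 170 169 168 168 166 169 168 179 191 183 145 109 104 103 103 100  99  86  66  53] [106 140 171 183 197 199 187 172 167 167 167 168 170 172 174 171 170 170 170 172 173 170 171 169 166]
112 [167 166 166 167 168 169 173 171 168 147 112  96  96  96  94  95  96  95  94  96  96  96  94  95  93] [ 98  97  98  98  96  95  97  98  95  95  96  95 103 138 162 167 166 165 165 169 170 175 174 175 172]
118 [171 171 175 173 174 173 173 171 162 131 101  95  96  97  95  95  96  90  81  81  83  82  82  83  83] [ 82  79  81  80  77  84  95  95  97  93  96  96  99 118 153 169 171 171 170 172 170 171 171 173 174]
296 [40 39 39 40 40 40 39 37 39 42 42 40 41 40 43 62 73 70 67 56 42 40 42 41 39 38 39 41 40 40 43 43 42 41 41] [40 40 41 44 43 42 42 43 41 41 41 48 58 68 77 89 90 78 48 40 40 41 43 39 40 42 42 42 42 42 40 41 40 42 43]
304 [41 40 40 42 35 40 39 39 41 37 37 40 40 48 69 89 93 95 94 92 91 92 94 93 92 94 93 93 95 93 96 95 96 94 95] [96 95 98 95 96 96 95 93 96 95 95 96 95 95 95 95 95 97 79 52 41 40 40 42 40 43 39 41 41 43 41 40 45 44 44]
```

```bash
cat >> lib.py <<'E'
BLO=np.array([.0089,.0015,-.0097]); BHI=np.array([.0040,0,-.0035])
def insert(px,k,ups=(.08,)):
    """corrected held pose from corners -> TCP targets (station) so the tray is at lean 12 in slot k, bottom raised by up along the slot"""
    K=cam("wrist")[0]; ct,At=camrel(); lo,hi,e=pnp_tool(px,K,ct,At); lo=lo-BLO; hi=hi-BHI
    s=ctrl.get_state(); r=R.from_euler('xyz',s["tcp_rot"]); p=np.array(s["position"])
    a=np.radians(SYAW); B=np.array([[np.cos(a),-np.sin(a),0],[np.sin(a),np.cos(a),0],[0,0,1]])
    lw,hw,tw=[B.T@(v-SC) for v in(p+r.apply(lo),p+r.apply(hi),p)]
    lean=np.degrees(np.arctan2(hw[0]-lw[0],hw[2]-lw[2])); print("err",e,"lo",lw.round(4),"lean",lean,"tcp",tw.round(4))
    q=R.from_euler('y',12-lean,degrees=True) # station frame rotation; +y rotation takes z to +x
    rel=q.apply(tw-lw); L=np.radians(12); out=[]
    for up in ups:
        lo_t=np.array([-.0775+.031*k+up*np.sin(L),0,.0265+up*np.cos(L)]); 
        t=lo_t+rel; rw=R.from_matrix(B)*q*R.from_matrix(B).inv()*r
        out.append((S(t[0],tw[1]-lw[1]*1.0,t[2]),rw))
    return out
E
python3 - <<'E'
from lib import *
o=insert([(225,106.5),(333,106.5),(345,318.5),(217,318.5)],4,(.08,.06,.04,.02,0))
for v in o: print(v[0],v[1].as_euler('xyz',degrees=True))
chain([o[0]],o[1:])
E
```

```text
err 0.6310566515392111 lo [ 0.0752 -0.0014  0.1417] lean 12.87780774759746 tcp [0.0734 0.0006 0.2479]
[0.43921742 0.11553935 0.21095548] [179.98473796  42.1244337   82.70541491]
[0.43975299 0.11966295 0.19139253] [179.98473796  42.1244337   82.70541491]
[0.44028855 0.12378655 0.17182958] [179.98473796  42.1244337   82.70541491]
[0.44082411 0.12791015 0.15226662] [179.98473796  42.1244337   82.70541491]
[0.44135967 0.13203375 0.13270367] [179.98473796  42.1244337   82.70541491]
[0.173, 0.007, 0.094, 0.0, -0.002, -0.0]
--
[0.081, 0.0, 0.059, 0.0, 0.0, 0.0]
[0.162, 0.0, 0.117, 0.0, 0.0, 0.0]
[0.243, 0.0, 0.176, 0.0, 0.0, 0.0]
[0.324, 0.0, 0.234, 0.0, 0.0, 0.0]
--
```

Emit:
play_rows(rows=[0.08, 0.003, 0.045, 0, -0.001, 0, 255, 0.173, 0.007, 0.094, 0, -0.002, 0, 255, 0.173, 0.007, 0.094, 0, -0.002, 0, 255])

```text
time_s: 23.7
position: [0.4376, 0.1156, 0.208]
tcp_rot: [-3.135, 0.738, 1.45]
ft_force: [0.9, -0.8, -0.8]
opening: 0.0556
finger_force: 73.5
```

Emit:
play_rows(rows=[0.03, 0, 0.022, 0, 0, 0, 255, 0.06, 0, 0.044, 0, 0, 0, 255, 0.081, 0, 0.059, 0, 0, 0, 255])

```text
time_s: 24.08
position: [0.4391, 0.119, 0.1908]
tcp_rot: [-3.14, 0.735, 1.444]
ft_force: [-0.2, 0.6, -1.2]
opening: 0.0554
finger_force: 73.4
```

It's in the slot with no contact. I'll continue down and land it.

Emit:
play_rows(rows=[0.04, 0, 0.03, 0, 0, 0, 255, 0.081, 0, 0.059, 0, 0, 0, 255, 0.121, 0, 0.088, 0, 0, 0, 255, 0.162, 0, 0.117, 0, 0, 0, 255, 0.162, 0, 0.117, 0, 0, 0, 255])

```text
time_s: 24.7
position: [0.4399, 0.1274, 0.1513]
tcp_rot: [-3.139, 0.736, 1.446]
ft_force: [-0.6, -0.6, -1.3]
opening: 0.0557
finger_force: 73.4
```

Emit:
play_rows(rows=[0.025, 0, 0.018, 0, 0, 0, 255, 0.05, 0, 0.036, 0, 0, 0, 255, 0.05, 0, 0.036, 0, 0, 0, 255])

```text
time_s: 25.08
position: [0.4404, 0.13, 0.1396]
tcp_rot: [-3.139, 0.735, 1.445]
ft_force: [-0.2, -0.5, -1.0]
opening: 0.0556
finger_force: 73.4
```

Emit:
play_rows(rows=[0.012, 0, 0.009, 0, 0, 0, 255, 0.025, 0, 0.018, 0, 0, 0, 255, 0.038, 0, 0.027, 0, 0, 0, 255])

```text
time_s: 25.45
position: [0.4407, 0.1303, 0.1326]
tcp_rot: [-3.14, 0.739, 1.444]
ft_force: [-1.9, 0.3, 15.6]
opening: 0.0554
finger_force: 74.5
```

Run:
```python
from lib import *
s=ctrl.get_state(); print(s["position"],s["ft_force"],s["torque"])
```

```text
[0.44067831 0.13026944 0.13261467] [-1.88423129  0.29092698 15.62015225] [-1.69558631  0.35663664 -0.15891136]
```

Landed, with 15 N at the predicted height. Releasing now; the next grasps go deeper.

Emit:
play_rows(rows=[-0.01, 0, -0.01, 0, 0, 0, 0, -0.01, 0, -0.01, 0, 0, 0, 0, -0.01, 0, -0.01, 0, 0, 0, 0])

```text
time_s: 25.82
position: [0.4408, 0.1319, 0.1336]
tcp_rot: [-3.14, 0.734, 1.445]
ft_force: [-0.1, 0.9, -0.4]
opening: 0.0855
finger_force: 0.0
```

Emit:
play_rows(rows=[-0.05, 0, -0.2, 0, 0, 0, 0, -0.1, 0, -0.4, 0, 0, 0, 0, -0.3, 0, -0.7, 0, 0, 0, 0, -0.3, 0, -0.7, 0, 0, 0, 0, -0.3, 0, -0.7, 0, 0, 0, 0])

```text
time_s: 26.45
position: [0.4471, 0.1808, 0.2778]
tcp_rot: [-3.14, 0.733, 1.444]
ft_force: [-0.2, 0.4, -0.5]
opening: 0.0856
finger_force: 0.0
```

```bash
cat >> lib.py <<'E'
def look(dbg=True):
    """racked tray tops: dark blobs near the rack in side view, and list of loose trays"""
    t,im=trays(); print(np.round(t,4)); return t
def gopick(c,zt_tcp=.011):
    global H,d
    H=(zt_tcp-.008)/np.cos(np.radians(T0)); d=.036
    p,r=pick(c,c[2]); h=(p+[0,0,.12],r)
    s=ctrl.get_state(); p0=np.array(s["position"])
    m1=(p0*.62+h[0]*.38,TR(80,0)); m1[0][2]=.26
    m2=(p0*.3+h[0]*.7,TR(80,20)); m2[0][2]=.24
    chain([m1],[m2],[h],[(p,r)])
E
python3 - <<'E'
from lib import *
t=look()
im=ctrl.read_camera("side"); cv2.imwrite("pics/s20.png",im[:,:,::-1])
m=(im.max(2)<60).astype(np.uint8); m[:150]=0;m[300:]=0;m[:,:130]=0;m[:,265:]=0
n,l,st,ce=cv2.connectedComponentsWithStats(m)
print([(s_.tolist(),c_.round(0).tolist()) for s_,c_ in zip(st[1:],ce[1:]) if s_[4]>80])
c=min(t,key=lambda q:abs(q[0]-.419)+abs(q[1]+.2728)); c=(c[0],c[1]-.004,c[2]);print(c)
gopick(c)
E
```

```text
[[  0.4186  -0.1317  89.2616 116.0552  50.4351]
 [  0.4189  -0.2728  80.626  116.6929  56.1492]
 [  0.5304  -0.121   80.7708 106.732   51.0602]
 [  0.6431  -0.1235  78.7138 107.0009  59.51  ]]
[([195, 202, 31, 45, 674], [209.0, 221.0]), ([210, 231, 10, 15, 114], [214.0, 238.0]), ([244, 281, 21, 19, 168], [255.0, 290.0])]
(0.4188680725097656, -0.2768204345703125, 80.62600708007812)
[-0.642, 0.056, 0.693, 0.002, 0.117, 0.007]
--
[-0.79, 0.084, 0.1, 0.0, 0.056, 0.0]
--
[-0.882, 0.079, 0.259, 0.001, 0.056, -0.002]
--
[-0.386, -0.0, 0.46, 0.0, 0.0, 0.0]
--
```

Emit:
play_rows(rows=[-0.642, 0.056, 0.693, 0.002, 0.117, 0.007, 0, -0.642, 0.056, 0.693, 0.002, 0.117, 0.007, 0, -0.642, 0.056, 0.693, 0.002, 0.117, 0.007, 0, -0.642, 0.056, 0.693, 0.002, 0.117, 0.007, 0, -0.642, 0.056, 0.693, 0.002, 0.117, 0.007, 0, -0.642, 0.056, 0.693, 0.002, 0.117, 0.007, 0])

```text
time_s: 27.3
position: [0.4337, -0.0074, 0.2602]
tcp_rot: [3.141, 0.001, 1.398]
ft_force: [-0.1, 0.6, -0.4]
opening: 0.085
finger_force: 0.0
```

Emit:
play_rows(rows=[-0.79, 0.084, 0.1, 0, 0.056, 0, 0, -0.79, 0.084, 0.1, 0, 0.056, 0, 0, -0.79, 0.084, 0.1, 0, 0.056, 0, 0, -0.79, 0.084, 0.1, 0, 0.056, 0, 0])

```text
time_s: 27.8
position: [0.4229, -0.1708, 0.2388]
tcp_rot: [-3.141, -0.35, 1.392]
ft_force: [-0.2, 0.9, 1.7]
opening: 0.0854
finger_force: 0.0
```

Emit:
play_rows(rows=[-0.882, 0.079, 0.259, 0.001, 0.056, -0.002, 0, -0.882, 0.079, 0.259, 0.001, 0.056, -0.002, 0, -0.882, 0.079, 0.259, 0.001, 0.056, -0.002, 0, -0.882, 0.079, 0.259, 0.001, 0.056, -0.002, 0, -0.882, 0.079, 0.259, 0.001, 0.056, -0.002, 0])

```text
time_s: 28.42
position: [0.4163, -0.3107, 0.1308]
tcp_rot: [3.139, -0.707, 1.42]
ft_force: [-0.7, 1.2, 0.9]
opening: 0.0855
finger_force: 0.0
```

```bash
cat >> lib.py <<'E'
def down(c,zt_tcp=.011):
    global H,d
    H=(zt_tcp-.008)/np.cos(np.radians(T0)); d=.036
    s=ctrl.get_state(); print(s["position"],np.degrees(s["tcp_rot"]))
    chain([pick(c,c[2],lift=.06),pick(c,c[2],lift=.01),pick(c,c[2])])
E
python3 - <<'E'
from lib import *
down((.4189,-.2768,80.6))
E
```

```text
[ 0.41625361 -0.31065346  0.13076271] [179.87665679 -40.52750111  81.36051306]
[-0.212, -0.015, 0.212, -0.001, -0.001, 0.002]
[-0.374, -0.016, 0.402, -0.001, -0.001, 0.002]
[-0.407, -0.016, 0.44, -0.001, -0.001, 0.002]
--
```

Emit:
play_rows(rows=[-0.212, -0.015, 0.212, -0.001, -0.001, 0.002, 0, -0.374, -0.016, 0.402, -0.001, -0.001, 0.002, 0, -0.407, -0.016, 0.44, -0.001, -0.001, 0.002, 0, -0.407, -0.016, 0.44, -0.001, -0.001, 0.002, 0])

```text
time_s: 28.92
position: [0.4125, -0.3175, 0.0133]
tcp_rot: [3.14, -0.698, 1.403]
ft_force: [-0.3, 1.2, 0.7]
opening: 0.0853
finger_force: 0.0
```

Emit:
play_rows(rows=[-0.013, 0, 0.015, 0, 0, 0, 0, -0.013, 0, 0.015, 0, 0, 0, 0])

```text
time_s: 29.18
position: [0.4117, -0.3194, 0.0091]
tcp_rot: [3.139, -0.697, 1.401]
ft_force: [0.5, -0.1, 0.2]
opening: 0.0852
finger_force: 0.0
```

Emit:
play_rows(rows=[0, 0, 0, 0, 0, 0, 255, 0, 0, 0, 0, 0, 0, 255, 0, 0, 0, 0, 0, 0, 255, 0, 0, 0, 0, 0, 0, 255])

```text
time_s: 29.68
position: [0.4111, -0.3194, 0.0092]
tcp_rot: [3.14, -0.698, 1.4]
ft_force: [-1.5, -1.7, 6.3]
opening: 0.0629
finger_force: 68.9
```

Run:
```python
from lib import *
sethd((.4189,-.2768))
carry(3,dy=-.001)
```

```text
H,d 0.0015726079436489719 0.042344530606259395
[0.774, 0.002, -0.922, 0.0, 0.0, 0.0]
--
[0.926, -0.14, 0.81, 0.001, -0.108, -0.002]
--
[0.968, -0.096, 0.037, -0.001, -0.108, -0.004]
--
[0.092, -0.0, 0.118, 0.0, 0.0, 0.0]
--
```

A firm grip this time: opening 63 mm and no displacement.

Emit:
play_rows(rows=[0.2, 0, -0.24, 0, 0, 0, 255, 0.4, 0, -0.48, 0, 0, 0, 255, 0.6, 0, -0.72, 0, 0, 0, 255, 0.774, 0.002, -0.922, 0, 0, 0, 255, 0.774, 0.002, -0.922, 0, 0, 0, 255])

```text
time_s: 30.3
position: [0.4123, -0.3206, 0.2523]
tcp_rot: [3.132, -0.692, 1.405]
ft_force: [0.0, 0.4, -2.3]
opening: 0.0624
finger_force: 66.6
```

Emit:
play_rows(rows=[0.15, -0.02, 0.13, 0, -0.018, 0, 255, 0.31, -0.046, 0.27, 0, -0.036, -0.001, 255, 0.46, -0.07, 0.4, 0, -0.054, -0.001, 255, 0.62, -0.09, 0.54, 0, -0.072, -0.001, 255, 0.77, -0.116, 0.675, 0.001, -0.09, -0.002, 255, 0.926, -0.14, 0.81, 0.001, -0.108, -0.002, 255, 0.926, -0.14, 0.81, 0.001, -0.108, -0.002, 255])

```text
time_s: 31.18
position: [0.4256, -0.0623, 0.2422]
tcp_rot: [-3.137, -0.021, 1.432]
ft_force: [-0.4, -2.1, -1.5]
opening: 0.0622
finger_force: 66.5
```

Emit:
play_rows(rows=[0.16, -0.016, 0.006, 0, -0.018, -0.001, 255, 0.32, -0.032, 0.012, 0, -0.036, -0.002, 255, 0.48, -0.048, 0.018, 0, -0.054, -0.002, 255, 0.64, -0.064, 0.024, 0, -0.072, -0.003, 255, 0.8, -0.08, 0.03, -0.001, -0.09, -0.003, 255, 0.968, -0.096, 0.037, -0.001, -0.108, -0.004, 255, 0.968, -0.096, 0.037, -0.001, -0.108, -0.004, 255, 0.968, -0.096, 0.037, -0.001, -0.108, -0.004, 255])

```text
time_s: 32.17
position: [0.4383, 0.1203, 0.2406]
tcp_rot: [-3.137, 0.664, 1.441]
ft_force: [1.1, -2.2, 8.8]
opening: 0.0624
finger_force: 63.5
```

```bash
cat >> lib.py <<'E'
def corners(show=False):
    """rim corners of the held tray in the wrist view, from grey profiles"""
    im=ctrl.read_camera("wrist"); g=cv2.cvtColor(im,cv2.COLOR_RGB2GRAY).astype(float)
    np.save("last.npy",im)
    # bench is bright (>140) beside the tray; find side edges on rows 130..250
    E=[]
    for r in range(125,240,5):
        row=g[r:r+3].mean(0); l=np.where(row[200:281]>130)[0]; q=np.where(row[281:365]>130)[0]
        if len(l) and len(q): E.append((r+1,200+l.max()+.7,281+q.min()-.7))
    return np.array(E),g
E
python3 - <<'E'
from lib import *
np.set_printoptions(linewidth=200)
s=ctrl.get_state(); print(s["position"],np.degrees(s["tcp_rot"]),s["opening"])
E,g=corners(); print(E[::3])
print([int(v) for v in g[80:130,262:300].mean(1)],[int(v) for v in g[80:130,238:250].mean(1)],[int(v) for v in g[295:340,250:310].mean(1)])
K=cam("wrist")[0];ct,At=camrel(); a=np.radians(40); ax=np.array([np.cos(a),0,np.sin(a)]); n=np.array([np.sin(a),0,-np.cos(a)])
for l in(.06+d,d-.06): print((lambda q:q[:2]/q[2])(K@(At.T@(np.array([0,0,H])+ax*l+n*.008+[0,.032,0]-ct))))
E
```

```text
[0.43830178 0.1202695  0.24062562] [-179.74929683   38.06890413   82.53993593] 0.06236998768418262
[[126.  228.7 332.3]
 [141.  231.7 331.3]
 [156.  228.7 333.3]
 [171.  225.7 335.3]
 [186.  223.7 338.3]
 [201.  220.7 344.3]
 [216.  218.7 344.3]
 [231.  215.7 345.3]]
[41, 41, 40, 40, 41, 43, 61, 89, 92, 90, 82, 81, 81, 80, 80, 79, 68, 44, 40, 40, 40, 40, 40, 40, 39, 42, 61, 89, 92, 91, 83, 81, 80, 80, 80, 79, 68, 43, 40, 40, 39, 39, 39, 39, 39, 39, 39, 50, 87, 91] [63, 63, 61, 61, 62, 62, 61, 60, 61, 60, 59, 59, 59, 58, 57, 59, 57, 57, 57, 57, 56, 56, 55, 55, 55, 54, 61, 90, 94, 92, 88, 83, 83, 81, 82, 81, 78, 55, 51, 49, 49, 49, 50, 48, 49, 48, 48, 54, 79, 92] [36, 36, 36, 36, 37, 36, 36, 37, 37, 36, 37, 36, 36, 37, 37, 37, 37, 37, 37, 38, 37, 38, 43, 70, 86, 88, 88, 88, 88, 88, 89, 88, 88, 88, 88, 88, 89, 96, 136, 145, 146, 146, 146, 146, 146]
[339.85137217  86.40996854]
[360.63577775 321.1122641 ]
```

It touched the racked tray tops: the carry height was too low. I'm lifting and measuring again.

Emit:
play_rows(rows=[-0.15, 0, -0.19, 0, 0, 0, 255, -0.15, 0, -0.19, 0, 0, 0, 255, -0.15, 0, -0.19, 0, 0, 0, 255])

```text
time_s: 32.6
position: [0.4369, 0.1216, 0.2872]
tcp_rot: [-3.135, 0.659, 1.441]
ft_force: [-0.2, -0.2, -1.7]
opening: 0.0623
finger_force: 67.1
```

Run:
```python
from lib import *
np.set_printoptions(linewidth=200)
s=ctrl.get_state(); print(s["position"],np.degrees(s["tcp_rot"]),s["opening"],s["ft_force"])
E,g=corners(); print(E[::3])
print([int(v) for v in g[70:160,262:300].mean(1)],[int(v) for v in g[70:160,236:246].mean(1)],[int(v) for v in g[295:340,250:310].mean(1)])
im=ctrl.read_camera("side"); cv2.imwrite("pics/s21.png",im[:,:,::-1])
old=cv2.imread("pics/s20.png")[:,:,::-1]
for nm,I in(("old",old),("new",im)):
    m=(I.max(2)<60).astype(np.uint8); m[:190]=0;m[265:]=0;m[:,:130]=0;m[:,240:]=0
    n,l,st,ce=cv2.connectedComponentsWithStats(m)
    print(nm,[(s_.tolist(),c_.round(0).tolist()) for s_,c_ in zip(st[1:],ce[1:]) if s_[4]>60])
t=look()
```

```text
[0.43687955 0.1216339  0.28717253] [-179.62452721   37.74976682   82.55453377] 0.06231818537274879 [-0.23164314 -0.23748526 -1.73217843]
[[126.  241.7 320.3]
 [141.  280.7 280.3]
 [156.  227.7 333.3]
 [171.  225.7 336.3]
 [186.  222.7 340.3]
 [201.  220.7 341.3]
 [216.  218.7 343.3]
 [231.  215.7 345.3]]
[85, 80, 80, 80, 80, 79, 76, 50, 40, 39, 40, 40, 40, 47, 79, 90, 91, 91, 91, 90, 84, 80, 80, 79, 80, 79, 80, 80, 79, 77, 52, 39, 38, 37, 37, 37, 37, 39, 40, 40, 40, 41, 59, 92, 96, 97, 79, 76, 76, 74, 52, 41, 39, 40, 40, 40, 39, 40, 39, 42, 59, 94, 97, 97, 97, 97, 101, 129, 136, 137, 137, 135, 122, 92, 87, 87, 87, 87, 87, 85, 84, 85, 85, 85, 84, 85, 85, 84, 73, 43] [134, 135, 135, 135, 133, 133, 134, 134, 131, 130, 128, 128, 128, 125, 124, 123, 118, 118, 117, 114, 112, 104, 106, 108, 107, 111, 113, 114, 115, 118, 115, 104, 106, 114, 114, 120, 131, 149, 145, 145, 143, 142, 141, 142, 142, 143, 141, 140, 139, 139, 138, 139, 138, 139, 137, 137, 137, 138, 136, 134, 135, 136, 135, 132, 133, 136, 141, 167, 170, 164, 167, 164, 130, 94, 89, 90, 89, 88, 88, 87, 86, 86, 86, 85, 85, 85, 85, 83, 65, 52] [36, 35, 36, 36, 36, 37, 37, 37, 37, 37, 37, 37, 37, 37, 37, 38, 38, 38, 39, 38, 39, 39, 45, 72, 86, 88, 87, 87, 88, 88, 88, 88, 88, 88, 88, 88, 88, 94, 128, 143, 144, 144, 144, 144, 145]
old [([195, 202, 31, 45, 674], [209.0, 221.0]), ([210, 231, 10, 15, 114], [214.0, 238.0])]
new [([194, 190, 22, 7, 98], [202.0, 192.0]), ([196, 203, 30, 44, 667], [209.0, 221.0]), ([210, 231, 10, 15, 114], [214.0, 238.0])]
[[  0.4186  -0.1317  89.2616 116.0552  50.4351]
 [  0.5304  -0.1211  80.7708 106.9907  51.0602]
 [  0.6431  -0.1235  78.7138 107.0009  59.51  ]]
```

Run:
```python
from lib import *
E,g=corners(); E=E[E[:,0]>150]; a=np.polyfit(E[:,0],E[:,1],1); b=np.polyfit(E[:,0],E[:,2],1)
px=[(np.polyval(a,142.5),142.5),(np.polyval(b,142.5),142.5),(np.polyval(b,332.5),332.5),(np.polyval(a,332.5),332.5)]; print(np.round(px,1))
o=insert(px,3,(.13,.08,0)); print([v[0].round(4) for v in o],o[0][1].as_euler('xyz',degrees=True)); chain([o[0]])
```

```text
[[229.7 142.5]
 [331.8 142.5]
 [361.9 332.5]
 [199.6 332.5]]
err 0.1858886224742946 lo [ 0.0693 -0.003   0.1865] lean -9.159185322280571 tcp [ 0.0537 -0.0011  0.2873]
[array([0.4384, 0.111 , 0.2533]), array([0.4398, 0.1213, 0.2044]), array([0.4419, 0.1378, 0.1261])] [-179.65190005   16.67481161   82.5967429 ]
[0.062, 0.016, 0.167, 0.0, 0.059, -0.0]
--
```

Emit:
play_rows(rows=[0.008, 0.002, 0.0, 0, 0.008, 0, 255, 0.016, 0.004, 0.0, 0, 0.016, 0, 255, 0.023, 0.006, 0.0, 0, 0.024, 0, 255, 0.031, 0.008, 0.0, 0, 0.031, 0, 255, 0.04, 0.01, 0.02, 0, 0.039, 0, 255, 0.047, 0.012, 0.04, 0, 0.046, 0, 255, 0.055, 0.014, 0.06, 0, 0.053, 0, 255, 0.06, 0.016, 0.08, 0, 0.059, 0, 255])

```text
time_s: 33.8
position: [0.4404, 0.1212, 0.2681]
tcp_rot: [-3.139, 0.286, 1.439]
ft_force: [-0.9, -0.9, -2.3]
opening: 0.0622
finger_force: 67.0
```

Run:
```python
from lib import *
np.set_printoptions(linewidth=200)
E,g=corners(); print(E[::2])
print([int(v) for v in g[70:160,262:300].mean(1)],[int(v) for v in g[70:160,236:246].mean(1)],[int(v) for v in g[295:340,250:310].mean(1)])
s=ctrl.get_state(); print(s["position"],np.degrees(s["tcp_rot"]),s["ft_force"])
```

```text
[[126.  242.7 315.3]
 [136.  241.7 316.3]
 [146.  229.7 332.3]
 [156.  227.7 307.3]
 [166.  225.7 335.3]
 [176.  253.7 337.3]
 [186.  222.7 338.3]
 [196.  221.7 340.3]
 [206.  219.7 341.3]
 [216.  217.7 343.3]
 [226.  250.7 345.3]]
[120, 121, 120, 121, 121, 120, 121, 121, 121, 121, 121, 121, 121, 121, 125, 132, 138, 130, 120, 109, 107, 119, 121, 120, 120, 121, 121, 120, 120, 119, 105, 87, 85, 86, 87, 87, 87, 87, 87, 85, 71, 62, 82, 86, 87, 87, 86, 86, 81, 62, 80, 101, 127, 135, 134, 123, 107, 64, 49, 71, 77, 79, 78, 78, 78, 77, 66, 45, 50, 76, 80, 81, 81, 81, 81, 81, 81, 81, 81, 79, 79, 80, 89, 100, 109, 103, 84, 79, 76, 46] [123, 125, 139, 156, 143, 139, 141, 149, 150, 150, 150, 152, 159, 160, 162, 175, 185, 187, 193, 185, 168, 167, 175, 176, 175, 168, 170, 193, 193, 186, 185, 186, 192, 177, 167, 166, 174, 175, 175, 175, 171, 180, 189, 187, 175, 174, 180, 165, 161, 161, 169, 169, 169, 167, 165, 172, 172, 170, 169, 169, 170, 157, 157, 157, 159, 158, 156, 155, 148, 144, 139, 137, 122, 90, 83, 83, 84, 83, 83, 81, 81, 80, 80, 80, 79, 80, 79, 78, 70, 52] [33, 33, 33, 33, 33, 34, 34, 34, 33, 34, 33, 34, 34, 34, 35, 35, 34, 35, 35, 35, 35, 35, 40, 64, 86, 89, 89, 88, 88, 88, 88, 88, 87, 87, 87, 87, 87, 93, 120, 131, 132, 132, 132, 132, 132]
[0.44005432 0.11977973 0.26812927] [-179.80847311   16.3786537    82.320142  ] [-1.55670545 -1.00200119 -1.32645014]
```

Run:
```python
from lib import *
px=[(229.7,142.5),(331.8,142.5),(361.9,332.5),(199.6,332.5)]
o=insert(px,3,(.085,.06,0)); print([v[0].round(4) for v in o]); chain([o[0]],[o[1]],[o[2]])
# sightline check: where would the bottom-left corner be at z .1?
c=cam("wrist"); 
a=np.radians(SYAW);B=np.array([[np.cos(a),-np.sin(a),0],[np.sin(a),np.cos(a),0],[0,0,1]])
for z in(.13,.14,.15): print(z,(B.T@(ray(c,(281,142.5),z)-SC)).round(4))
```

```text
err 0.21594569353254656 lo [0.0334 0.0008 0.1691] lean 12.303767278966495 tcp [0.0554 0.0023 0.2681]
[array([0.4393, 0.1206, 0.2088]), array([0.44  , 0.1257, 0.1844]), array([0.4416, 0.1381, 0.1257])]
[0.087, -0.003, 0.284, -0.0, -0.001, 0.0]
--
[0.06, 0.0, 0.11, 0.0, 0.0, 0.0]
--
[0.144, 0.001, 0.263, 0.0, 0.0, 0.0]
--
0.13 [0.0475 0.0022 0.13  ]
0.14 [0.0434 0.0023 0.14  ]
0.15 [0.0394 0.0024 0.15  ]
```

```bash
cat >> lib.py <<'E'
from scipy.optimize import brentq
def geo(row,Hh,dd,zp=0.):
    """tray picked with Q=(0,0,Hh), offset dd, pivoted by phi about tool (0,0,zp): phi from the far-edge row; lo,hi in tool frame, near row"""
    K=cam("wrist")[0]; ct,At=camrel(); a=np.radians(T0); ax=np.array([np.cos(a),0,np.sin(a)]); n=np.array([np.sin(a),0,-np.cos(a)]); Z=np.array([0,0,zp])
    def pt(l,h,ph): return Z+R.from_euler('y',ph).apply(np.array([0,0,Hh])+ax*l+n*h-Z)
    rw=lambda X:(lambda q:q[1]/q[2])(K@(At.T@(X-ct)))
    ph=brentq(lambda p:rw(pt(.06+dd,.008,p))-row,-.8,.4)
    return np.degrees(ph),pt(.06+dd,0,ph),pt(dd-.06,0,ph),rw(pt(dd-.06,.008,ph))
def geost(lo,hi):
    s=ctrl.get_state(); r=R.from_euler('xyz',s["tcp_rot"]); p=np.array(s["position"]); a=np.radians(SYAW); B=np.array([[np.cos(a),-np.sin(a),0],[np.sin(a),np.cos(a),0],[0,0,1]])
    l,h=[B.T@(p+r.apply(v)-SC) for v in(lo,hi)]; return l.round(4),h.round(4),round(float(np.degrees(np.arctan2(h[0]-l[0],h[2]-l[2]))),1)
E
python3 - <<'E'
from lib import *
for Hh,dd,zp in((.0016,.0423,0),(.0016,.0423,-.008),(.0016,.038,0),(.0016,.046,0),(-.002,.042,0),(.004,.042,0)):
    ph,lo,hi,nr=geo(142.5,Hh,dd,zp); print(Hh,dd,zp,"phi",round(ph,1),"near row",round(nr,1),*geost(lo,hi))
ph,lo,hi,nr=geo(104,.014,.032); print("tray1",ph,nr)
ph,lo,hi,nr=geo(106.5,.0199,.0325); print("tray2",ph,nr,lo,hi)
E
```

```text
0.0016 0.0423 0 phi -24.6 near row 306.4 [0.0403 0.0021 0.1659] [0.0592 0.0023 0.2844] 9.0
0.0016 0.0423 -0.008 phi -22.5 near row 315.6 [0.0393 0.0021 0.168 ] [0.0626 0.0023 0.2857] 11.2
0.0016 0.038 0 phi -23.0 near row 317.8 [0.0383 0.0021 0.1706] [0.0605 0.0023 0.2885] 10.6
0.0016 0.046 0 phi -25.8 near row 297.3 [0.042  0.002  0.1619] [0.0584 0.0023 0.2808] 7.8
-0.002 0.042 0 phi -25.3 near row 308.0 [0.0393 0.0021 0.1687] [0.0567 0.0024 0.2874] 8.3
0.004 0.042 0 phi -24.0 near row 306.5 [0.0409 0.0021 0.1645] [0.061  0.0023 0.2828] 9.7
tray1 -1.231243424997654 327.60469321346994
tray2 -2.431417831166693 318.42626946175943 [0.06742868 0.         0.0822925 ] [-0.02114158  0.          0.00132764]
```

```bash
cat >> lib.py <<'E'
def fit(far,near,Hh):
    dd=brentq(lambda x:geo(far,Hh,x)[3]-near,.015,.055); ph,lo,hi,_=geo(far,Hh,dd); print("d",round(dd,4),"phi",round(ph,1),*geost(lo,hi)); return lo,hi
def ins2(lo,hi,k,ups,y=0.,lean=12.):
    s=ctrl.get_state(); r=R.from_euler('xyz',s["tcp_rot"]); p=np.array(s["position"]); a=np.radians(SYAW); B=np.array([[np.cos(a),-np.sin(a),0],[np.sin(a),np.cos(a),0],[0,0,1]])
    lw,hw,tw=[B.T@(v-SC) for v in(p+r.apply(lo),p+r.apply(hi),p)]; ln=np.degrees(np.arctan2(hw[0]-lw[0],hw[2]-lw[2]))
    q=R.from_euler('y',lean-ln,degrees=True); rel=q.apply(tw-lw); L=np.radians(12); rw=R.from_matrix(B)*q*R.from_matrix(B).inv()*r
    o=[]
    for up in ups:
        t=np.array([-.0775+.031*k+up*np.sin(L),0,.0265+up*np.cos(L)])+rel; o.append((S(t[0],y,t[2]),rw)); print("tcp z",round(float(t[2]),4))
    return o
E
python3 - <<'E'
from lib import *
lo,hi=fit(142.5,332.5,.0016)
o=ins2(lo,hi,3,(.085,.06,0),y=0); chain([o[0]],[o[1]],[o[2]])
E
```

```text
d 0.0329 phi -20.9 [0.0359 0.0021 0.1762] [0.0623 0.0023 0.2933] 12.7
tcp z 0.2018
tcp z 0.1774
tcp z 0.1187
[0.112, -0.011, 0.313, -0.0, -0.002, 0.0]
--
[0.061, 0.0, 0.109, 0.0, 0.0, 0.0]
--
[0.146, 0.001, 0.262, 0.0, 0.0, 0.0]
--
```

Emit:
play_rows(rows=[0.03, -0.003, 0.08, 0, 0, 0, 255, 0.06, -0.006, 0.16, 0, -0.001, 0, 255, 0.085, -0.009, 0.235, 0, -0.002, 0, 255, 0.1, -0.01, 0.275, 0, -0.002, 0, 255, 0.1, -0.01, 0.275, 0, -0.002, 0, 255])

```text
time_s: 34.48
position: [0.4385, 0.1251, 0.2094]
tcp_rot: [-3.138, 0.302, 1.439]
ft_force: [-0.2, -0.3, -1.7]
opening: 0.0623
finger_force: 67.0
```

Run:
```python
from lib import *
np.set_printoptions(linewidth=200)
E,g=corners(); print(E[3:9])
for sl in (slice(262,300),slice(236,246)): print([int(v) for v in g[20:160,sl].mean(1)])
c=cam("wrist")
for l in(2,3,4,5): print(l,proj(c,S(-.093+.031*l+.0145,-.018,.09)).round(1),proj(c,S(-.093+.031*l+.0145,.018,.09)).round(1))
lo,hi=fit(142.5,332.5,.0016)
o=ins2(lo,hi,3,(.06,0),y=0); chain([o[0]],[o[1]])
```

```text
[[141.  237.7 322.3]
 [146.  229.7 333.3]
 [151.  276.7 281.3]
 [156.  227.7 312.3]
 [161.  226.7 333.3]
 [166.  226.7 334.3]]
[121, 121, 121, 121, 121, 121, 121, 121, 121, 121, 121, 121, 120, 121, 121, 121, 121, 121, 120, 121, 121, 121, 121, 121, 121, 120, 120, 121, 121, 121, 121, 121, 121, 120, 121, 121, 121, 120, 128, 133, 139, 132, 123, 115, 106, 98, 113, 120, 120, 120, 120, 121, 120, 121, 120, 120, 120, 120, 120, 120, 121, 121, 121, 120, 121, 120, 120, 121, 121, 121, 120, 121, 121, 121, 120, 120, 120, 120, 121, 120, 121, 121, 120, 120, 120, 120, 119, 115, 125, 131, 136, 134, 124, 115, 106, 110, 119, 120, 119, 114, 87, 80, 80, 82, 82, 82, 82, 81, 82, 82, 80, 65, 44, 42, 54, 77, 80, 81, 81, 81, 81, 80, 78, 81, 81, 81, 81, 81, 86, 109, 127, 132, 132, 131, 113, 94, 80, 79, 75, 46]
[168, 167, 177, 179, 179, 179, 179, 180, 187, 188, 188, 188, 179, 170, 166, 163, 148, 145, 143, 125, 122, 122, 122, 122, 122, 122, 122, 123, 122, 122, 123, 122, 122, 123, 122, 122, 122, 122, 123, 122, 122, 122, 122, 122, 123, 122, 122, 121, 122, 122, 122, 122, 122, 122, 122, 122, 122, 122, 122, 121, 121, 122, 121, 121, 122, 121, 121, 122, 121, 122, 122, 122, 122, 121, 122, 122, 121, 121, 121, 123, 123, 122, 129, 162, 168, 153, 145, 143, 147, 164, 166, 167, 165, 161, 180, 183, 182, 181, 175, 180, 177, 160, 154, 145, 147, 147, 143, 141, 129, 135, 152, 152, 148, 144, 137, 136, 133, 117, 122, 123, 122, 120, 110, 87, 83, 84, 83, 83, 83, 81, 81, 80, 79, 79, 80, 79, 79, 78, 69, 53]
2 [250.9  62.1] [309.   61.9]
3 [253.4 111.6] [307.  111.4]
4 [255.6 154. ] [305.3 153.9]
5 [257.4 190.8] [303.8 190.7]
d 0.033 phi -20.9 [0.0322 0.0002 0.1176] [0.0568 0.0005 0.235 ] 11.8
tcp z 0.1774
tcp z 0.1187
[0.067, -0.002, 0.149, 0.0, 0.0, -0.0]
--
[0.146, 0.001, 0.262, 0.0, 0.0, 0.0]
--
```

The loops are seen at rows 60 and 110.5, against predictions of 62 and 111.6. Good, going in.

Emit:
play_rows(rows=[0.016, 0, 0.037, 0, 0, 0, 255, 0.033, 0, 0.075, 0, 0, 0, 255, 0.05, 0, 0.112, 0, 0, 0, 255, 0.067, -0.002, 0.149, 0, 0, 0, 255])

```text
time_s: 35.02
position: [0.4387, 0.1293, 0.1768]
tcp_rot: [-3.138, 0.301, 1.439]
ft_force: [-0.2, -0.3, -1.6]
opening: 0.0626
finger_force: 67.0
```

Emit:
play_rows(rows=[0.03, 0, 0.054, 0, 0, 0, 255, 0.06, 0, 0.108, 0, 0, 0, 255, 0.09, 0.001, 0.162, 0, 0, 0, 255, 0.12, 0.001, 0.216, 0, 0, 0, 255, 0.134, 0.001, 0.24, 0, 0, 0, 255, 0.134, 0.001, 0.24, 0, 0, 0, 255])

```text
time_s: 35.78
position: [0.4404, 0.1409, 0.1232]
tcp_rot: [-3.138, 0.301, 1.44]
ft_force: [0.4, 1.8, -1.3]
opening: 0.0624
finger_force: 66.9
```

Emit:
play_rows(rows=[0.008, 0, 0.013, 0, 0, 0, 255, 0.015, 0, 0.027, 0, 0, 0, 255, 0.015, 0, 0.027, 0, 0, 0, 255])

```text
time_s: 36.15
position: [0.4409, 0.1411, 0.1212]
tcp_rot: [-3.139, 0.301, 1.439]
ft_force: [-5.8, 4.2, 36.8]
opening: 0.0624
finger_force: 70.8
```

Landed on the rails. Release it and go for the next tray, carrying higher from now on.

Emit:
play_rows(rows=[-0.01, 0, -0.015, 0, 0, 0, 0, -0.01, 0, -0.015, 0, 0, 0, 0, -0.01, 0, -0.015, 0, 0, 0, 0])

```text
time_s: 36.52
position: [0.4402, 0.1405, 0.1209]
tcp_rot: [-3.138, 0.301, 1.439]
ft_force: [0.8, 0.2, 0.2]
opening: 0.0853
finger_force: 0.0
```

Emit:
play_rows(rows=[-0.02, 0, -0.2, 0, 0, 0, 0, -0.04, 0, -0.4, 0, 0, 0, 0, -0.06, 0, -0.75, 0, 0, 0, 0, -0.06, 0, -0.75, 0, 0, 0, 0, -0.06, 0, -0.75, 0, 0, 0, 0])

```text
time_s: 37.15
position: [0.4449, 0.1735, 0.2677]
tcp_rot: [-3.138, 0.301, 1.439]
ft_force: [-0.0, -0.2, -1.1]
opening: 0.0854
finger_force: 0.0
```

```bash
sed -i 's/zmin=.25)/zmin=.29)/; s/hh=(h\[0\]+\[0,0,.03\]/hh=(h[0]+[0,0,.065]/' lib.py
python3 - <<'E'
from lib import *
t=look()
im=ctrl.read_camera("side"); cv2.imwrite("pics/s22.png",im[:,:,::-1])
m=(im.max(2)<60).astype(np.uint8); m[:190]=0;m[265:]=0;m[:,:130]=0;m[:,240:]=0
n,l,st,ce=cv2.connectedComponentsWithStats(m)
print([(s_.tolist(),c_.round(0).tolist()) for s_,c_ in zip(st[1:],ce[1:]) if s_[4]>60])
c=min(t,key=lambda q:abs(q[0]-.643)+abs(q[1]+.1235)); c=(c[0],c[1]-.002,c[2]);print(c)
gopick(c,.008)
E
```

```text
[[  0.4186  -0.1317  89.2616 116.0552  50.4351]
 [  0.5304  -0.1211  80.7708 106.9907  51.0602]
 [  0.6431  -0.1235  78.7138 107.0009  59.51  ]]
[([191, 201, 35, 46, 717], [207.0, 221.0]), ([210, 231, 10, 16, 117], [214.0, 238.0])]
(0.6431402587890624, -0.12553919982910156, 78.71376037597656)
[-0.544, 0.446, 0.202, 0.0, 0.048, 0.007]
--
[-0.472, 0.395, 0.1, 0.0, 0.056, 0.0]
--
[-0.608, 0.37, 0.375, -0.002, 0.056, 0.003]
--
[-0.386, -0.0, 0.46, 0.0, 0.0, 0.0]
--
```

Emit:
play_rows(rows=[-0.544, 0.446, 0.202, 0, 0.048, 0.007, 0, -0.544, 0.446, 0.202, 0, 0.048, 0.007, 0, -0.544, 0.446, 0.202, 0, 0.048, 0.007, 0, -0.544, 0.446, 0.202, 0, 0.048, 0.007, 0])

```text
time_s: 37.75
position: [0.5179, 0.0428, 0.2599]
tcp_rot: [3.14, 0.001, 1.388]
ft_force: [-0.4, 0.5, -0.1]
opening: 0.0853
finger_force: 0.0
```

Emit:
play_rows(rows=[-0.472, 0.395, 0.1, 0, 0.056, 0, 0, -0.472, 0.395, 0.1, 0, 0.056, 0, 0, -0.472, 0.395, 0.1, 0, 0.056, 0, 0, -0.472, 0.395, 0.1, 0, 0.056, 0, 0])

```text
time_s: 38.25
position: [0.5788, -0.0636, 0.239]
tcp_rot: [-3.141, -0.351, 1.389]
ft_force: [-1.1, 0.3, -0.4]
opening: 0.0852
finger_force: 0.0
```

Emit:
play_rows(rows=[-0.608, 0.37, 0.375, -0.002, 0.056, 0.003, 0, -0.608, 0.37, 0.375, -0.002, 0.056, 0.003, 0, -0.608, 0.37, 0.375, -0.002, 0.056, 0.003, 0, -0.608, 0.37, 0.375, -0.002, 0.056, 0.003, 0, -0.608, 0.37, 0.375, -0.002, 0.056, 0.003, 0])

```text
time_s: 38.88
position: [0.6379, -0.1554, 0.1306]
tcp_rot: [3.135, -0.707, 1.381]
ft_force: [0.1, 1.1, 0.9]
opening: 0.0851
finger_force: 0.0
```

Run:
```python
from lib import *
down((.6431,-.1255,78.7),.008)
```

```text
[ 0.63786753 -0.15544536  0.13060366] [179.64281017 -40.5179033   79.14829805]
[-0.225, -0.005, 0.22, 0.0, -0.001, 0.001]
[-0.387, -0.006, 0.41, 0.0, -0.001, 0.001]
[-0.42, -0.007, 0.448, 0.0, -0.001, 0.001]
--
```

Emit:
play_rows(rows=[-0.225, -0.005, 0.22, 0, -0.001, 0.001, 0, -0.387, -0.006, 0.41, 0, -0.001, 0.001, 0, -0.42, -0.007, 0.448, 0, -0.001, 0.001, 0, -0.42, -0.007, 0.448, 0, -0.001, 0.001, 0])

```text
time_s: 39.38
position: [0.6365, -0.1638, 0.0089]
tcp_rot: [3.138, -0.699, 1.372]
ft_force: [-0.1, -0.2, -0.6]
opening: 0.0854
finger_force: 0.0
```

Emit:
play_rows(rows=[0, 0, 0, 0, 0, 0, 255, 0, 0, 0, 0, 0, 0, 255, 0, 0, 0, 0, 0, 0, 255, 0, 0, 0, 0, 0, 0, 255])

```text
time_s: 39.88
position: [0.637, -0.1663, 0.01]
tcp_rot: [3.135, -0.699, 1.372]
ft_force: [-1.5, -1.7, 6.2]
opening: 0.0624
finger_force: 66.4
```

Run:
```python
from lib import *
sethd((.6431,-.1255))
carry(2)
```

```text
H,d 0.002578034099670447 0.03957204241705144
[0.9, 0.007, -1.072, 0.0, 0.0, 0.0]
--
[0.562, -0.716, 0.525, 0.003, -0.108, -0.007]
--
[0.628, -0.534, 0.046, -0.001, -0.108, -0.004]
--
[0.2, -0.0, 0.256, 0.0, 0.0, 0.0]
--
```

Emit:
play_rows(rows=[0.2, 0, -0.24, 0, 0, 0, 255, 0.4, 0, -0.48, 0, 0, 0, 255, 0.6, 0, -0.72, 0, 0, 0, 255, 0.82, 0.006, -0.98, 0, 0, 0, 255, 0.82, 0.006, -0.98, 0, 0, 0, 255])

```text
time_s: 40.5
position: [0.6385, -0.1672, 0.2693]
tcp_rot: [3.125, -0.695, 1.379]
ft_force: [1.0, 1.1, -1.3]
opening: 0.0626
finger_force: 66.6
```

Emit:
play_rows(rows=[0.1, -0.12, 0.075, 0, -0.018, -0.001, 255, 0.21, -0.24, 0.15, 0.001, -0.036, -0.002, 255, 0.31, -0.36, 0.225, 0.001, -0.054, -0.003, 255, 0.42, -0.48, 0.3, 0.002, -0.072, -0.004, 255, 0.52, -0.6, 0.375, 0.002, -0.09, -0.006, 255, 0.63, -0.716, 0.448, 0.003, -0.108, -0.007, 255, 0.63, -0.716, 0.448, 0.003, -0.108, -0.007, 255])

```text
time_s: 41.38
position: [0.5255, 0.022, 0.2742]
tcp_rot: [-3.138, -0.022, 1.428]
ft_force: [-0.2, -0.6, -1.8]
opening: 0.0626
finger_force: 66.3
```

Emit:
play_rows(rows=[0.105, -0.09, 0.008, 0, -0.018, -0.001, 255, 0.21, -0.18, 0.016, 0, -0.036, -0.002, 255, 0.315, -0.27, 0.023, 0, -0.054, -0.002, 255, 0.42, -0.36, 0.03, 0, -0.072, -0.003, 255, 0.525, -0.45, 0.038, -0.001, -0.09, -0.003, 255, 0.628, -0.534, 0.046, -0.001, -0.108, -0.004, 255, 0.628, -0.534, 0.046, -0.001, -0.108, -0.004, 255, 0.628, -0.534, 0.046, -0.001, -0.108, -0.004, 255])

```text
time_s: 42.38
position: [0.4414, 0.1532, 0.2678]
tcp_rot: [-3.137, 0.659, 1.441]
ft_force: [-0.5, 0.4, -0.7]
opening: 0.0624
finger_force: 66.4
```

```bash
cat >> lib.py <<'E'
def prof():
    np.set_printoptions(linewidth=220)
    s=ctrl.get_state(); print(s["position"].round(4),np.degrees(s["tcp_rot"]).round(1),s["opening"],s["ft_force"].round(1))
    E,g=corners(); print(E[::3].astype(int).tolist())
    for a,b,sl in((70,150,slice(262,300)),(70,150,slice(238,248)),(295,345,slice(250,310))): print(a,[int(v) for v in g[a:b,sl].mean(1)])
    print("expected far,near",[round(float(v),1) for v in (geo0(.06+d),geo0(d-.06))])
def geo0(l):
    K=cam("wrist")[0]; ct,At=camrel(); a=np.radians(T0); X=np.array([0,0,H])+np.array([np.cos(a),0,np.sin(a)])*l+np.array([np.sin(a),0,-np.cos(a)])*.008
    q=K@(At.T@(X-ct)); return q[1]/q[2]
E
python3 - <<'E'
from lib import *
prof()
E
```

```text
[0.4414 0.1532 0.2678] [-179.7   37.8   82.6] 0.06237585641797658 [-0.5  0.4 -0.7]
[[126, 217, 341], [141, 216, 343], [156, 215, 344], [176, 213, 347], [226, 209, 351]]
70 [42, 42, 41, 41, 41, 43, 56, 95, 98, 104, 130, 127, 100, 80, 76, 67, 45, 42, 56, 94, 98, 98, 97, 97, 97, 96, 99, 118, 135, 137, 137, 129, 107, 86, 78, 77, 75, 58, 41, 39, 39, 39, 39, 39, 39, 40, 39, 38, 38, 38, 39, 38, 38, 38, 50, 93, 96, 96, 97, 110, 132, 115, 95, 79, 76, 75, 63, 41, 37, 38, 37, 37, 38, 38, 38, 37, 38, 38, 37, 37]
70 [123, 122, 120, 119, 119, 119, 117, 116, 116, 116, 113, 114, 111, 111, 109, 108, 108, 103, 102, 100, 100, 99, 100, 99, 99, 100, 101, 113, 135, 139, 137, 137, 124, 110, 84, 79, 78, 69, 48, 44, 43, 43, 43, 44, 44, 43, 44, 42, 43, 44, 43, 41, 43, 43, 49, 83, 98, 99, 99, 104, 134, 137, 135, 114, 104, 81, 67, 46, 41, 42, 42, 42, 42, 42, 42, 41, 41, 41, 42, 41]
295 [39, 39, 39, 39, 39, 40, 40, 40, 40, 51, 91, 98, 98, 99, 99, 99, 98, 98, 98, 98, 98, 98, 98, 99, 103, 122, 131, 93, 127, 164, 167, 168, 168, 167, 168, 168, 168, 168, 168, 168, 167, 162, 134, 99, 74, 69, 70, 62, 58, 55]
expected far,near [90.5, 326.8]
```

Run:
```python
from lib import *
lo,hi=fit(88.5,321.5,H)
o=ins2(lo,hi,2,(.1,.06,0)); chain([o[0]],[o[1]],[o[2]])
```

```text
Traceback (most recent call last):
  File "lib.py", line 144, in fit
    dd=brentq(lambda x:geo(far,Hh,x)[3]-near,.015,.055); ph,lo,hi,_=geo(far,Hh,dd); print("d",round(dd,4),"phi",round(ph,1),*geost(lo,hi)); return lo,hi
  File "lib.py", line 144, in <lambda>
    dd=brentq(lambda x:geo(far,Hh,x)[3]-near,.015,.055); ph,lo,hi,_=geo(far,Hh,dd); print("d",round(dd,4),"phi",round(ph,1),*geost(lo,hi)); return lo,hi
                       ~~~^^^^^^^^^^
  File "lib.py", line 138, in geo
    ph=brentq(lambda p:rw(pt(.06+dd,.008,p))-row,-.8,.4)
ValueError: f(a) and f(b) must have different signs
```

```bash
sed -i 's/-.8,.4)/-.7,.2)/; s/near,.015,.055)/near,.025,.05)/' lib.py
python3 - <<'E'
from lib import *
for x in(.03,.0396,.042,.045,.05):
    try: print(x,[np.round(v,4) for v in geo(88.5,H,x)])
    except Exception as e: print(x,e)
E
```

```text
0.03 [np.float64(8.7824), array([0.0774, 0.    , 0.0492]), array([-0.0253,  0.    , -0.013 ]), np.float64(354.7667)]
0.0396 [np.float64(0.8924), array([0.0773, 0.    , 0.0654]), array([-0.0158,  0.    , -0.0103]), np.float64(327.0688)]
0.042 [np.float64(-0.6542), array([0.0774, 0.    , 0.069 ]), array([-0.0137,  0.    , -0.0091]), np.float64(320.1812)]
0.045 [np.float64(-2.422), array([0.0774, 0.    , 0.0734]), array([-0.0112,  0.    , -0.0075]), np.float64(311.7302)]
0.05 [np.float64(-5.0339), array([0.0775, 0.    , 0.0804]), array([-0.0073,  0.    , -0.0045]), np.float64(298.1562)]
```

Run:
```python
from lib import *
_,lo,hi,n=geo(88.5,H,.0415); print(n,geost(lo,hi))
o=ins2(lo,hi,2,(.095,.06,0)); chain([o[0]],[o[1]],[o[2]])
```

```text
321.6080350596361 (array([ 0.0032, -0.0007,  0.1669]), array([ 0.028 , -0.0004,  0.2843]), 11.9)
tcp z 0.2207
tcp z 0.1865
tcp z 0.1278
[0.141, 0.003, 0.191, 0.0, 0.0, -0.0]
--
[0.133, 0.0, 0.113, 0.0, 0.0, 0.0]
--
[0.229, 0.001, 0.194, 0.0, 0.0, 0.0]
--
```

Emit:
play_rows(rows=[0.05, 0.001, 0.065, 0, 0, 0, 255, 0.1, 0.002, 0.13, 0, 0, 0, 255, 0.141, 0.003, 0.191, 0, 0, 0, 255, 0.141, 0.003, 0.191, 0, 0, 0, 255, 0.141, 0.003, 0.191, 0, 0, 0, 255])

```text
time_s: 43.05
position: [0.4417, 0.1533, 0.2205]
tcp_rot: [-3.138, 0.659, 1.442]
ft_force: [0.4, 0.5, -1.0]
opening: 0.0621
finger_force: 66.4
```

Run:
```python
from lib import *
_,lo,hi,n=geo(88.5,H,.0415); print(n,geost(lo,hi))
o=ins2(lo,hi,2,(.06,0)); chain([o[0]],[o[1]])
```

```text
321.59604168618154 (array([ 0.0027, -0.0007,  0.1191]), array([ 0.0274, -0.0004,  0.2366]), 11.9)
tcp z 0.1865
tcp z 0.1278
[0.126, 0.003, 0.118, -0.0, 0.0, -0.0]
--
[0.229, 0.001, 0.194, 0.0, 0.0, 0.0]
--
```

Emit:
play_rows(rows=[0.03, 0.001, 0.03, 0, 0, 0, 255, 0.06, 0.002, 0.058, 0, 0, 0, 255, 0.095, 0.003, 0.088, 0, 0, 0, 255, 0.126, 0.003, 0.118, 0, 0, 0, 255])

```text
time_s: 43.55
position: [0.4427, 0.1589, 0.1855]
tcp_rot: [-3.137, 0.659, 1.443]
ft_force: [0.5, 0.5, -1.6]
opening: 0.0622
finger_force: 66.4
```

Clean entry. Continuing down in two stages.

Emit:
play_rows(rows=[0.045, 0, 0.039, 0, 0, 0, 255, 0.09, 0, 0.077, 0, 0, 0, 255, 0.135, 0, 0.116, 0, 0, 0, 255, 0.18, 0.001, 0.153, 0, 0, 0, 255, 0.206, 0.001, 0.174, 0, 0, 0, 255, 0.206, 0.001, 0.174, 0, 0, 0, 255])

```text
time_s: 44.3
position: [0.4441, 0.1699, 0.1332]
tcp_rot: [-3.137, 0.66, 1.443]
ft_force: [0.1, 0.5, -1.7]
opening: 0.0627
finger_force: 66.4
```

Emit:
play_rows(rows=[0.008, 0, 0.007, 0, 0, 0, 255, 0.016, 0, 0.014, 0, 0, 0, 255, 0.024, 0, 0.02, 0, 0, 0, 255])

```text
time_s: 44.68
position: [0.4444, 0.171, 0.1278]
tcp_rot: [-3.138, 0.66, 1.442]
ft_force: [-0.1, -0.1, 6.0]
opening: 0.0622
finger_force: 66.9
```

Landed exactly as predicted. Release and move to the next tray.

Emit:
play_rows(rows=[0, 0, 0, 0, 0, 0, 0, 0, 0, 0, 0, 0, 0, 0, 0, 0, 0, 0, 0, 0, 0])

```text
time_s: 45.05
position: [0.4444, 0.1713, 0.1275]
tcp_rot: [-3.138, 0.659, 1.442]
ft_force: [0.2, 0.2, 0.7]
opening: 0.0856
finger_force: 0.0
```

Emit:
play_rows(rows=[-0.05, 0, -0.2, 0, 0, 0, 0, -0.1, 0, -0.4, 0, 0, 0, 0, -0.3, 0, -0.7, 0, 0, 0, 0, -0.3, 0, -0.7, 0, 0, 0, 0, -0.3, 0, -0.7, 0, 0, 0, 0])

```text
time_s: 45.68
position: [0.4498, 0.2093, 0.275]
tcp_rot: [-3.138, 0.658, 1.442]
ft_force: [0.0, 0.0, -0.4]
opening: 0.0851
finger_force: 0.0
```

Run:
```python
from lib import *
t=look()
im=ctrl.read_camera("side"); cv2.imwrite("pics/s23.png",im[:,:,::-1])
m=(im.max(2)<60).astype(np.uint8); m[:190]=0;m[265:]=0;m[:,:130]=0;m[:,240:]=0
n,l,st,ce=cv2.connectedComponentsWithStats(m)
print([(s_.tolist(),c_.round(0).tolist()) for s_,c_ in zip(st[1:],ce[1:]) if s_[4]>60])
c=min(t,key=lambda q:abs(q[0]-.53)+abs(q[1]+.121)); c=(c[0],c[1],c[2]);print(c)
gopick(c,.008)
```

```text
[[  0.4186  -0.1317  89.2616 116.0552  50.4351]
 [  0.5304  -0.1211  80.7708 106.9907  51.0602]]
[([186, 196, 40, 51, 877], [204.0, 219.0]), ([210, 231, 10, 16, 118], [214.0, 238.0])]
(0.5303698120117187, -0.1210954360961914, 80.77082061767578)
[-0.488, 0.234, 0.464, 0.002, 0.105, 0.007]
--
[-0.555, 0.221, 0.1, 0.0, 0.056, 0.0]
--
[-0.68, 0.207, 0.348, 0.001, 0.056, -0.002]
--
[-0.386, -0.0, 0.46, 0.0, 0.0, 0.0]
--
```

Emit:
play_rows(rows=[-0.488, 0.234, 0.464, 0.002, 0.105, 0.007, 0, -0.488, 0.234, 0.464, 0.002, 0.105, 0.007, 0, -0.488, 0.234, 0.464, 0.002, 0.105, 0.007, 0, -0.488, 0.234, 0.464, 0.002, 0.105, 0.007, 0, -0.488, 0.234, 0.464, 0.002, 0.105, 0.007, 0])

```text
time_s: 46.4
position: [0.4777, 0.0675, 0.2605]
tcp_rot: [-3.139, 0.001, 1.389]
ft_force: [-0.1, 2.2, -0.1]
opening: 0.0856
finger_force: 0.0
```

Emit:
play_rows(rows=[-0.555, 0.221, 0.1, 0, 0.056, 0, 0, -0.555, 0.221, 0.1, 0, 0.056, 0, 0, -0.555, 0.221, 0.1, 0, 0.056, 0, 0, -0.555, 0.221, 0.1, 0, 0.056, 0, 0])

```text
time_s: 46.9
position: [0.5023, -0.0522, 0.2385]
tcp_rot: [-3.136, -0.349, 1.384]
ft_force: [-0.5, 0.0, 0.6]
opening: 0.0854
finger_force: 0.0
```

Emit:
play_rows(rows=[-0.68, 0.207, 0.348, 0.001, 0.056, -0.002, 0, -0.68, 0.207, 0.348, 0.001, 0.056, -0.002, 0, -0.68, 0.207, 0.348, 0.001, 0.056, -0.002, 0, -0.68, 0.207, 0.348, 0.001, 0.056, -0.002, 0, -0.68, 0.207, 0.348, 0.001, 0.056, -0.002, 0])

```text
time_s: 47.52
position: [0.5259, -0.1519, 0.129]
tcp_rot: [-3.14, -0.707, 1.413]
ft_force: [-0.0, 0.7, 0.2]
opening: 0.0854
finger_force: 0.0
```

Run:
```python
from lib import *
down((.5304,-.1211,80.8),.008)
```

```text
[ 0.52593167 -0.15194875  0.12902244] [-179.88375699  -40.4810563    80.98283063]
[-0.216, -0.002, 0.216, -0.001, -0.001, 0.0]
[-0.379, -0.002, 0.407, -0.001, -0.001, 0.0]
[-0.411, -0.002, 0.445, -0.001, -0.001, 0.0]
--
```

Emit:
play_rows(rows=[-0.216, -0.002, 0.216, -0.001, -0.001, 0, 0, -0.379, -0.002, 0.407, -0.001, -0.001, 0, 0, -0.411, -0.002, 0.445, -0.001, -0.001, 0, 0, -0.411, -0.002, 0.445, -0.001, -0.001, 0, 0])

```text
time_s: 48.02
position: [0.5251, -0.1592, 0.0094]
tcp_rot: [3.134, -0.699, 1.413]
ft_force: [0.2, -0.7, 0.6]
opening: 0.0853
finger_force: 0.0
```

Emit:
play_rows(rows=[0, 0, 0, 0, 0, 0, 255, 0, 0, 0, 0, 0, 0, 255, 0, 0, 0, 0, 0, 0, 255, 0, 0, 0, 0, 0, 0, 255])

```text
time_s: 48.52
position: [0.5252, -0.1613, 0.0104]
tcp_rot: [3.131, -0.698, 1.412]
ft_force: [-0.8, -1.4, 6.0]
opening: 0.0624
finger_force: 65.6
```

```bash
sed -i 's/zmin=.29)/zmin=.265)/; s/TR(81,T0-39))$/TR(81,T0-39)); m[0][2]=.285/' lib.py
python3 - <<'E'
from lib import *
sethd((.5304,-.1211))
carry(1)
E
```

```text
H,d 0.0031923470690390634 0.038529006782047855
[0.818, 0.01, -0.975, 0.0, 0.0, 0.0]
--
[0.771, -0.378, 0.513, 0.002, -0.108, -0.001]
--
[0.725, -0.291, 0.07, -0.001, -0.108, -0.004]
--
[0.2, -0.0, 0.256, 0.0, 0.0, 0.0]
--
```

Emit:
play_rows(rows=[0.2, 0, -0.24, 0, 0, 0, 255, 0.4, 0, -0.48, 0, 0, 0, 255, 0.6, 0.005, -0.72, 0, 0, 0, 255, 0.818, 0.01, -0.975, 0, 0, 0, 255, 0.818, 0.01, -0.975, 0, 0, 0, 255])

```text
time_s: 49.15
position: [0.5266, -0.1622, 0.268]
tcp_rot: [3.122, -0.694, 1.418]
ft_force: [-0.3, -0.4, -2.2]
opening: 0.0625
finger_force: 66.4
```

Emit:
play_rows(rows=[0.13, -0.063, 0.085, 0, -0.018, 0, 255, 0.26, -0.126, 0.17, 0.001, -0.036, 0, 255, 0.385, -0.19, 0.256, 0.001, -0.054, 0, 255, 0.51, -0.25, 0.34, 0.001, -0.072, -0.001, 255, 0.64, -0.315, 0.43, 0.002, -0.09, -0.001, 255, 0.771, -0.378, 0.513, 0.002, -0.108, -0.001, 255, 0.771, -0.378, 0.513, 0.002, -0.108, -0.001, 255])

```text
time_s: 50.02
position: [0.4793, 0.0408, 0.2823]
tcp_rot: [-3.136, -0.022, 1.43]
ft_force: [0.7, -0.9, -1.3]
opening: 0.0623
finger_force: 66.3
```

Emit:
play_rows(rows=[0.12, -0.05, 0.01, 0, -0.018, -0.001, 255, 0.24, -0.1, 0.02, 0, -0.036, -0.002, 255, 0.36, -0.15, 0.03, 0, -0.054, -0.002, 255, 0.48, -0.2, 0.04, 0, -0.072, -0.003, 255, 0.6, -0.24, 0.055, -0.001, -0.09, -0.003, 255, 0.725, -0.291, 0.07, -0.001, -0.108, -0.004, 255, 0.725, -0.291, 0.07, -0.001, -0.108, -0.004, 255, 0.725, -0.291, 0.07, -0.001, -0.108, -0.004, 255])

```text
time_s: 51.02
position: [0.4456, 0.1842, 0.2712]
tcp_rot: [-3.132, 0.659, 1.445]
ft_force: [0.4, -0.3, -1.0]
opening: 0.0628
finger_force: 66.4
```

Run:
```python
from lib import *
prof()
```

```text
[0.4456 0.1842 0.2712] [-179.4   37.8   82.8] 0.06275862710075517 [ 0.4 -0.3 -1. ]
[[126, 214, 338], [141, 213, 340], [156, 212, 341], [171, 211, 343], [186, 210, 345], [201, 210, 347], [216, 209, 348], [231, 208, 350]]
70 [40, 40, 40, 45, 69, 98, 100, 111, 130, 128, 106, 79, 73, 52, 41, 40, 40, 40, 40, 40, 45, 71, 94, 96, 96, 96, 96, 96, 96, 100, 126, 135, 136, 135, 128, 106, 80, 76, 76, 73, 48, 40, 38, 39, 39, 38, 38, 39, 39, 39, 38, 38, 38, 38, 38, 38, 40, 55, 91, 95, 94, 97, 112, 132, 119, 92, 77, 75, 73, 53, 39, 37, 37, 37, 37, 37, 37, 37, 36, 37]
70 [116, 116, 116, 112, 112, 112, 110, 106, 105, 104, 103, 101, 99, 99, 97, 97, 97, 97, 97, 96, 95, 96, 99, 99, 99, 99, 98, 98, 98, 98, 110, 134, 136, 137, 136, 131, 94, 79, 78, 77, 67, 47, 43, 43, 42, 42, 43, 42, 41, 42, 42, 42, 41, 42, 42, 42, 41, 46, 70, 93, 95, 95, 98, 124, 135, 136, 135, 120, 84, 74, 48, 41, 40, 40, 41, 41, 40, 40, 41, 40]
295 [38, 38, 39, 39, 39, 38, 39, 39, 40, 39, 40, 40, 41, 54, 83, 96, 97, 97, 97, 97, 97, 97, 97, 97, 97, 97, 97, 97, 101, 116, 120, 107, 140, 164, 165, 165, 166, 166, 166, 166, 166, 165, 160, 136, 103, 75, 69, 70, 61, 57]
expected far,near [92.1, 328.6]
```

Run:
```python
from lib import *
x=brentq(lambda v:geo(91,H,v)[3]-325.5,.035,.046)
ph,lo,hi,n=geo(91,H,x); print(x,ph,geost(lo,hi))
o=ins2(lo,hi,1,(.095,.06,0),y=.003); chain([o[0]],[o[1]],[o[2]])
```

```text
0.03967537071037091 -0.26682697367750224 (array([-0.0274, -0.0009,  0.1717]), array([-2.400e-03, -2.000e-04,  2.891e-01]), 12.0)
tcp z 0.2194
tcp z 0.1852
tcp z 0.1265
[0.158, 0.018, 0.209, -0.0, 0.0, -0.0]
--
[0.134, 0.001, 0.113, 0.0, 0.0, 0.0]
--
[0.229, 0.002, 0.194, 0.0, 0.0, 0.0]
--
```

Emit:
play_rows(rows=[0.05, 0.006, 0.07, 0, 0, 0, 255, 0.1, 0.012, 0.14, 0, 0, 0, 255, 0.158, 0.018, 0.209, 0, 0, 0, 255, 0.158, 0.018, 0.209, 0, 0, 0, 255, 0.158, 0.018, 0.209, 0, 0, 0, 255])

```text
time_s: 51.7
position: [0.4489, 0.1844, 0.2191]
tcp_rot: [-3.134, 0.659, 1.445]
ft_force: [0.4, -0.7, -1.1]
opening: 0.0626
finger_force: 66.4
```

Run:
```python
from lib import *
ph,lo,hi,n=geo(91,H,.0397); print(geost(lo,hi))
o=ins2(lo,hi,1,(.06,0),y=.003); chain([o[0]],[o[1]])
```

```text
(array([-0.0285,  0.0022,  0.119 ]), array([-0.0037,  0.0029,  0.2364]), 11.9)
tcp z 0.1852
tcp z 0.1265
[0.125, 0.002, 0.117, -0.0, 0.0, -0.0]
--
[0.229, 0.002, 0.194, 0.0, 0.0, 0.0]
--
```

Emit:
play_rows(rows=[0.03, 0.001, 0.03, 0, 0, 0, 255, 0.06, 0.002, 0.058, 0, 0, 0, 255, 0.095, 0.002, 0.088, 0, 0, 0, 255, 0.125, 0.002, 0.117, 0, 0, 0, 255])

```text
time_s: 52.2
position: [0.4496, 0.1901, 0.1845]
tcp_rot: [-3.133, 0.659, 1.446]
ft_force: [1.3, 0.5, -0.8]
opening: 0.0625
finger_force: 66.4
```

Emit:
play_rows(rows=[0.045, 0, 0.039, 0, 0, 0, 255, 0.09, 0.001, 0.077, 0, 0, 0, 255, 0.135, 0.001, 0.116, 0, 0, 0, 255, 0.18, 0.002, 0.153, 0, 0, 0, 255, 0.206, 0.002, 0.174, 0, 0, 0, 255, 0.206, 0.002, 0.174, 0, 0, 0, 255])

```text
time_s: 52.95
position: [0.451, 0.201, 0.132]
tcp_rot: [-3.133, 0.66, 1.446]
ft_force: [0.5, 0.2, -1.8]
opening: 0.0623
finger_force: 66.4
```

Emit:
play_rows(rows=[0.008, 0, 0.007, 0, 0, 0, 255, 0.016, 0, 0.014, 0, 0, 0, 255, 0.024, 0, 0.02, 0, 0, 0, 255])

```text
time_s: 53.32
position: [0.4514, 0.2021, 0.1268]
tcp_rot: [-3.134, 0.659, 1.445]
ft_force: [-0.2, -0.2, 5.1]
opening: 0.0623
finger_force: 66.9
```

Landed. Release it and go for the last tray.

Emit:
play_rows(rows=[0, 0, 0, 0, 0, 0, 0, 0, 0, 0, 0, 0, 0, 0, 0, 0, 0, 0, 0, 0, 0])

```text
time_s: 53.7
position: [0.4514, 0.2024, 0.1265]
tcp_rot: [-3.134, 0.659, 1.445]
ft_force: [0.5, 0.3, -0.8]
opening: 0.0855
finger_force: 0.0
```

Emit:
play_rows(rows=[-0.05, 0, -0.2, 0, 0, 0, 0, -0.1, 0, -0.4, 0, 0, 0, 0, -0.3, 0, -0.7, 0, 0, 0, 0, -0.3, 0, -0.7, 0, 0, 0, 0, -0.3, 0, -0.7, 0, 0, 0, 0])

```text
time_s: 54.32
position: [0.4572, 0.2403, 0.274]
tcp_rot: [-3.134, 0.658, 1.445]
ft_force: [0.1, 0.3, -1.3]
opening: 0.0855
finger_force: 0.0
```

Run:
```python
from lib import *
t=look()
c=t[0]; c=(c[0],c[1],min(c[2],88.5)); print(c)
gopick(c,.008)
```

```text
[[  0.4186  -0.1317  89.2616 116.0552  50.4351]]
(0.41859271240234375, -0.131703857421875, 88.5)
[-0.575, 0.028, 0.528, 0.001, 0.105, 0.007]
--
[-0.653, 0.052, 0.1, 0.0, 0.056, 0.0]
--
[-0.767, 0.049, 0.317, 0.012, 0.055, -0.021]
--
[-0.386, -0.0, 0.46, 0.0, 0.0, 0.0]
--
```

Emit:
play_rows(rows=[-0.575, 0.028, 0.528, 0.001, 0.105, 0.007, 0, -0.575, 0.028, 0.528, 0.001, 0.105, 0.007, 0, -0.575, 0.028, 0.528, 0.001, 0.105, 0.007, 0, -0.575, 0.028, 0.528, 0.001, 0.105, 0.007, 0, -0.575, 0.028, 0.528, 0.001, 0.105, 0.007, 0])

```text
time_s: 55.0
position: [0.4413, 0.0827, 0.26]
tcp_rot: [-3.141, 0.001, 1.392]
ft_force: [0.3, 0.2, -0.1]
opening: 0.0856
finger_force: 0.0
```

Emit:
play_rows(rows=[-0.653, 0.052, 0.1, 0, 0.056, 0, 0, -0.653, 0.052, 0.1, 0, 0.056, 0, 0, -0.653, 0.052, 0.1, 0, 0.056, 0, 0, -0.653, 0.052, 0.1, 0, 0.056, 0, 0])

```text
time_s: 55.5
position: [0.4295, -0.0505, 0.2384]
tcp_rot: [-3.139, -0.351, 1.387]
ft_force: [0.1, 1.1, 0.0]
opening: 0.0853
finger_force: 0.0
```

Emit:
play_rows(rows=[-0.767, 0.049, 0.317, 0.012, 0.055, -0.021, 0, -0.767, 0.049, 0.317, 0.012, 0.055, -0.021, 0, -0.767, 0.049, 0.317, 0.012, 0.055, -0.021, 0, -0.767, 0.049, 0.317, 0.012, 0.055, -0.021, 0, -0.767, 0.049, 0.317, 0.012, 0.055, -0.021, 0])

```text
time_s: 56.12
position: [0.4192, -0.1646, 0.1272]
tcp_rot: [-3.141, -0.702, 1.552]
ft_force: [0.7, 1.0, 0.6]
opening: 0.0855
finger_force: 0.0
```

Run:
```python
from lib import *
down((.4182,-.1337,88.5),.008)
```

```text
[ 0.41919097 -0.16462703  0.12718099] [-179.96154755  -40.20004492   88.9119546 ]
[-0.21, -0.009, 0.21, -0.001, -0.001, 0.001]
[-0.372, -0.009, 0.401, -0.001, -0.001, 0.001]
[-0.404, -0.009, 0.439, -0.001, -0.001, 0.001]
--
```

Emit:
play_rows(rows=[-0.21, -0.009, 0.21, -0.001, -0.001, 0.001, 0, -0.372, -0.009, 0.401, -0.001, -0.001, 0.001, 0, -0.404, -0.009, 0.439, -0.001, -0.001, 0.001, 0, -0.404, -0.009, 0.439, -0.001, -0.001, 0.001, 0])

```text
time_s: 56.62
position: [0.4183, -0.1711, 0.0104]
tcp_rot: [3.136, -0.693, 1.546]
ft_force: [0.5, 0.0, 1.5]
opening: 0.0856
finger_force: 0.0
```

Emit:
play_rows(rows=[0, 0, 0, 0, 0, 0, 255, 0, 0, 0, 0, 0, 0, 255, 0, 0, 0, 0, 0, 0, 255, 0, 0, 0, 0, 0, 0, 255])

```text
time_s: 57.12
position: [0.4183, -0.173, 0.0113]
tcp_rot: [3.133, -0.692, 1.545]
ft_force: [-0.1, -1.9, 6.6]
opening: 0.0621
finger_force: 65.5
```

Run:
```python
from lib import *
sethd((.4182,-.1337))
carry(0)
```

```text
H,d 0.004315428030810608 0.03652111646213386
[0.809, 0.008, -0.977, 0.0, 0.0, 0.0]
--
[0.906, 0.057, 0.622, -0.006, -0.107, 0.02]
--
[0.857, -0.065, 0.078, -0.001, -0.108, -0.004]
--
[0.2, -0.0, 0.256, 0.0, 0.0, 0.0]
--
```

Emit:
play_rows(rows=[0.2, 0, -0.24, 0, 0, 0, 255, 0.4, 0, -0.48, 0, 0, 0, 255, 0.6, 0.005, -0.72, 0, 0, 0, 255, 0.809, 0.008, -0.977, 0, 0, 0, 255, 0.809, 0.008, -0.977, 0, 0, 0, 255])

```text
time_s: 57.75
position: [0.4195, -0.174, 0.2674]
tcp_rot: [3.126, -0.686, 1.55]
ft_force: [0.8, -0.5, -0.9]
opening: 0.0624
finger_force: 66.2
```

Emit:
play_rows(rows=[0.15, 0.01, 0.104, -0.001, -0.018, 0.003, 255, 0.3, 0.02, 0.207, -0.002, -0.036, 0.006, 255, 0.453, 0.028, 0.311, -0.003, -0.054, 0.01, 255, 0.6, 0.038, 0.414, -0.004, -0.072, 0.013, 255, 0.755, 0.047, 0.518, -0.005, -0.09, 0.017, 255, 0.906, 0.057, 0.622, -0.006, -0.107, 0.02, 255, 0.906, 0.057, 0.622, -0.006, -0.107, 0.02, 255])

```text
time_s: 58.62
position: [0.4354, 0.0526, 0.2825]
tcp_rot: [-3.136, -0.021, 1.425]
ft_force: [0.1, -1.7, -2.0]
opening: 0.0626
finger_force: 66.2
```

Emit:
play_rows(rows=[0.143, -0.01, 0.013, 0, -0.018, -0.001, 255, 0.286, -0.02, 0.026, 0, -0.036, -0.002, 255, 0.43, -0.032, 0.039, 0, -0.054, -0.002, 255, 0.57, -0.043, 0.052, 0, -0.072, -0.003, 255, 0.714, -0.054, 0.065, -0.001, -0.09, -0.003, 255, 0.857, -0.065, 0.078, -0.001, -0.108, -0.004, 255, 0.857, -0.065, 0.078, -0.001, -0.108, -0.004, 255, 0.857, -0.065, 0.078, -0.001, -0.108, -0.004, 255])

```text
time_s: 59.62
position: [0.4505, 0.2154, 0.27]
tcp_rot: [-3.131, 0.661, 1.441]
ft_force: [-0.0, -1.3, -1.2]
opening: 0.0623
finger_force: 66.2
```

Run:
```python
from lib import *
prof()
```

```text
[0.4505 0.2154 0.27  ] [-179.4   37.9   82.6] 0.06228991082985542 [-0.  -1.3 -1.2]
[[126, 216, 339], [141, 247, 340], [156, 214, 342], [171, 213, 321], [186, 212, 345], [201, 211, 347], [216, 210, 348], [231, 209, 350]]
70 [41, 41, 42, 41, 41, 55, 94, 100, 104, 127, 133, 116, 88, 76, 65, 44, 41, 41, 40, 40, 40, 40, 40, 40, 42, 58, 96, 99, 98, 98, 97, 97, 97, 97, 98, 108, 134, 137, 137, 135, 118, 98, 80, 77, 75, 59, 41, 39, 39, 38, 39, 39, 39, 39, 39, 38, 38, 39, 39, 38, 37, 37, 39, 54, 93, 97, 97, 98, 111, 132, 117, 94, 78, 76, 74, 51, 38, 37, 37, 37]
70 [107, 106, 106, 105, 105, 103, 102, 102, 101, 101, 98, 97, 98, 95, 93, 90, 91, 92, 90, 91, 90, 90, 90, 90, 89, 90, 98, 101, 99, 99, 98, 99, 99, 99, 100, 103, 127, 137, 138, 137, 123, 111, 89, 79, 79, 76, 50, 43, 43, 43, 43, 43, 44, 43, 43, 43, 43, 43, 42, 43, 43, 42, 41, 47, 76, 97, 100, 99, 103, 126, 136, 137, 135, 117, 89, 68, 45, 40, 41, 41]
295 [38, 38, 38, 38, 38, 38, 38, 38, 38, 39, 39, 39, 40, 39, 40, 39, 39, 40, 40, 40, 40, 42, 55, 88, 99, 100, 100, 100, 100, 100, 100, 100, 100, 100, 100, 100, 100, 102, 112, 117, 141, 166, 167, 167, 163, 137, 102, 74, 67, 68]
expected far,near [95.1, 332.2]
```

Run:
```python
from lib import *
x=brentq(lambda v:geo(95.2,H,v)[3]-334.3,.033,.042)
ph,lo,hi,n=geo(95.2,H,x); print(x,ph,geost(lo,hi))
o=ins2(lo,hi,0,(.095,.06,0),y=.0025); chain([o[0]],[o[1]],[o[2]])
```

```text
0.035788835973857666 0.43747785675110346 (array([-5.870e-02,  1.000e-04,  1.737e-01]), array([-0.0325,  0.0007,  0.2908]), 12.6)
tcp z 0.2165
tcp z 0.1823
tcp z 0.1236
[0.166, 0.011, 0.213, -0.0, -0.002, 0.0]
--
[0.135, 0.001, 0.111, 0.0, 0.0, 0.0]
--
[0.231, 0.002, 0.191, 0.0, 0.0, 0.0]
--
```

Emit:
play_rows(rows=[0.05, 0.004, 0.07, 0, -0.001, 0, 255, 0.1, 0.008, 0.14, 0, -0.002, 0, 255, 0.166, 0.011, 0.213, 0, -0.002, 0, 255, 0.166, 0.011, 0.213, 0, -0.002, 0, 255, 0.166, 0.011, 0.213, 0, -0.002, 0, 255])

```text
time_s: 60.3
position: [0.4526, 0.2171, 0.2163]
tcp_rot: [-3.133, 0.672, 1.442]
ft_force: [-0.2, -0.3, -1.1]
opening: 0.0627
finger_force: 66.1
```

Run:
```python
from lib import *
ph,lo,hi,n=geo(95.2,H,.0358); print(geost(lo,hi))
o=ins2(lo,hi,0,(.06,0),y=.0025); chain([o[0]],[o[1]])
```

```text
(array([-0.0598,  0.0016,  0.1192]), array([-0.0351,  0.0023,  0.2366]), 11.9)
tcp z 0.1823
tcp z 0.1236
[0.126, 0.003, 0.117, -0.0, 0.0, -0.0]
--
[0.231, 0.002, 0.191, 0.0, 0.0, 0.0]
--
```

Emit:
play_rows(rows=[0.03, 0.001, 0.03, 0, 0, 0, 255, 0.06, 0.002, 0.058, 0, 0, 0, 255, 0.095, 0.003, 0.088, 0, 0, 0, 255, 0.126, 0.003, 0.117, 0, 0, 0, 255])

```text
time_s: 60.8
position: [0.4534, 0.2224, 0.1815]
tcp_rot: [-3.133, 0.672, 1.442]
ft_force: [0.1, 0.2, -0.9]
opening: 0.0627
finger_force: 66.1
```

Emit:
play_rows(rows=[0.045, 0, 0.038, 0, 0, 0, 255, 0.09, 0.001, 0.075, 0, 0, 0, 255, 0.135, 0.001, 0.112, 0, 0, 0, 255, 0.18, 0.002, 0.15, 0, 0, 0, 255, 0.207, 0.002, 0.171, 0, 0, 0, 255, 0.207, 0.002, 0.171, 0, 0, 0, 255])

```text
time_s: 61.55
position: [0.4548, 0.2332, 0.1293]
tcp_rot: [-3.132, 0.673, 1.443]
ft_force: [0.8, -0.2, -0.9]
opening: 0.0625
finger_force: 66.1
```

Emit:
play_rows(rows=[0.008, 0, 0.007, 0, 0, 0, 255, 0.016, 0, 0.014, 0, 0, 0, 255, 0.024, 0, 0.02, 0, 0, 0, 255])

```text
time_s: 61.92
position: [0.4552, 0.2344, 0.1238]
tcp_rot: [-3.133, 0.672, 1.442]
ft_force: [-0.0, 0.0, 2.7]
opening: 0.0626
finger_force: 66.3
```

Emit:
play_rows(rows=[0.004, 0, 0.004, 0, 0, 0, 255, 0.004, 0, 0.004, 0, 0, 0, 0, 0, 0, 0, 0, 0, 0, 0, 0, 0, 0, 0, 0, 0, 0])

```text
time_s: 62.42
position: [0.4552, 0.2345, 0.1236]
tcp_rot: [-3.133, 0.672, 1.442]
ft_force: [0.9, 0.0, -0.1]
opening: 0.0856
finger_force: 0.0
```

Emit:
play_rows(rows=[-0.05, 0, -0.2, 0, 0, 0, 0, -0.1, 0, -0.4, 0, 0, 0, 0, -0.3, 0, -0.7, 0, 0, 0, 0, -0.3, 0, -0.7, 0, 0, 0, 0, -0.3, 0, -0.7, 0, 0, 0, 0])

```text
time_s: 63.05
position: [0.4615, 0.2743, 0.2707]
tcp_rot: [-3.134, 0.671, 1.442]
ft_force: [-0.3, -0.5, -0.5]
opening: 0.0853
finger_force: 0.0
```

Run:
```python
from lib import *
print(ctrl.get_state()["position"])
a=cv2.resize(ctrl.read_camera("side")[140:280,130:270],(400,400),interpolation=cv2.INTER_CUBIC)
b=cv2.resize(ctrl.read_camera("top")[180:320,140:280],(400,400),interpolation=cv2.INTER_CUBIC)
cv2.imwrite("pics/final.png",np.hstack([a,b])[:,:,::-1])
```

```text
[0.4615328  0.27425948 0.27072   ]
```

View pics/final.png

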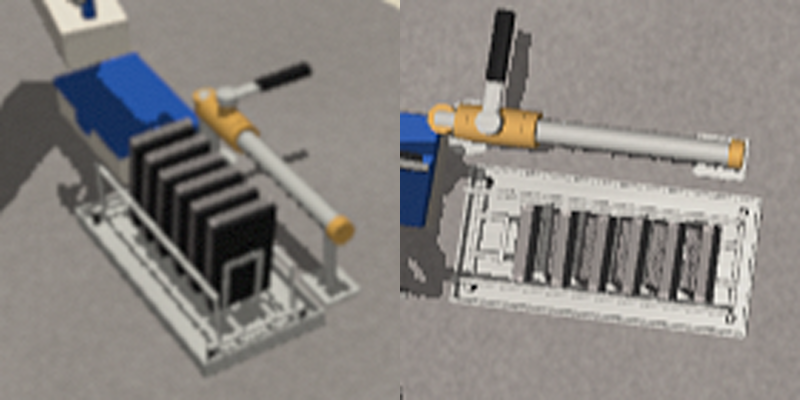

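All six trays stand in their slots (left panel, x 130–275; right panel, x 525–720). The lever at (500,60) is square to the pipe, so the valve is shut. Now I'll open it half way.

Run:
```python
from lib import *
p,r=lever(0); 
m=(np.array([.56,.26,.28]),TR(128,-10))
chain([m],[(p+[0,0,.13],r)],[(p,r)],[lever(a) for a in(.13,.26,.39,.52,.65,.785)])
```

```text
[-0.038, 0.5, -0.045, -0.054, 0.075, -0.116]
--
[-0.198, 0.238, 0.228, -0.011, 0.026, -0.124]
--
[0.0, -0.0, 0.65, 0.0, 0.0, 0.0]
--
[0.003, -0.045, -0.0, -0.0, -0.0, 0.021]
[0.012, -0.09, -0.0, -0.0, -0.0, 0.041]
[0.026, -0.133, -0.0, 0.0, -0.0, 0.062]
[0.046, -0.174, -0.0, -0.0, -0.0, 0.083]
[0.071, -0.212, -0.0, 0.0, -0.0, 0.103]
[0.102, -0.247, -0.0, -0.0, -0.0, 0.125]
--
```

Emit:
play_rows(rows=[-0.038, 0.5, -0.045, -0.054, 0.075, -0.116, 0, -0.038, 0.5, -0.045, -0.054, 0.075, -0.116, 0, -0.038, 0.5, -0.045, -0.054, 0.075, -0.116, 0, -0.038, 0.5, -0.045, -0.054, 0.075, -0.116, 0, -0.038, 0.5, -0.045, -0.054, 0.075, -0.116, 0, -0.038, 0.5, -0.045, -0.054, 0.075, -0.116, 0, -0.038, 0.5, -0.045, -0.054, 0.075, -0.116, 0])

```text
time_s: 64.03
position: [0.5601, 0.261, 0.2804]
tcp_rot: [3.14, 0.173, 2.23]
ft_force: [-0.8, 0.6, 0.3]
opening: 0.0853
finger_force: 0.0
```

Emit:
play_rows(rows=[-0.198, 0.238, 0.228, -0.011, 0.026, -0.124, 0, -0.198, 0.238, 0.228, -0.011, 0.026, -0.124, 0, -0.198, 0.238, 0.228, -0.011, 0.026, -0.124, 0, -0.198, 0.238, 0.228, -0.011, 0.026, -0.124, 0, -0.198, 0.238, 0.228, -0.011, 0.026, -0.124, 0, -0.198, 0.238, 0.228, -0.011, 0.026, -0.124, 0])

```text
time_s: 64.78
position: [0.6267, 0.2541, 0.2421]
tcp_rot: [3.139, 0.002, 3.013]
ft_force: [-0.8, -0.3, 0.4]
opening: 0.0855
finger_force: 0.0
```

Run:
```python
from lib import *
s=ctrl.get_state(); print(s["position"],np.degrees(s["tcp_rot"]))
chain([lever(0)])
c=cam("wrist"); g=cv2.cvtColor(ctrl.read_camera("wrist"),cv2.COLOR_RGB2GRAY); u=proj(c,lever(0)[0]+[0,0,.006]); print(u)
m=(g[int(u[1])-40:int(u[1])+40,240:330]<55).astype(np.uint8); M=cv2.moments(m,True); print(240+M['m10']/M['m00'],int(u[1])-40+M['m01']/M['m00'],M['m00'])
```

```text
[0.626667   0.25411913 0.24211951] [1.79827335e+02 1.23794038e-01 1.72660309e+02]
[0.002, -0.011, 0.651, 0.0, 0.0, 0.0]
--
[280.07282744 203.54668462]
280.2927496580027 199.4829001367989 1462.0
```

Centred on the sleeve. Now descend, grip and turn to 45°.

Emit:
play_rows(rows=[0.002, -0.01, 0.3, 0, 0, 0, 0, 0.002, -0.01, 0.55, 0, 0, 0, 0, 0.002, -0.01, 0.65, 0, 0, 0, 0, 0.002, -0.01, 0.65, 0, 0, 0, 255, 0.002, -0.01, 0.65, 0, 0, 0, 255, 0.002, -0.01, 0.65, 0, 0, 0, 255, 0.002, -0.01, 0.65, 0, 0, 0, 255, 0.002, -0.01, 0.65, 0, 0, 0, 255])

```text
time_s: 65.82
position: [0.6282, 0.2526, 0.1156]
tcp_rot: [3.134, 0.007, 3.013]
ft_force: [-0.7, 1.6, 7.2]
opening: 0.0148
finger_force: 60.1
```

Emit:
play_rows(rows=[0.003, -0.045, 0, 0, 0, 0.021, 255, 0.012, -0.09, 0, 0, 0, 0.041, 255, 0.026, -0.133, 0, 0, 0, 0.062, 255, 0.046, -0.174, 0, 0, 0, 0.083, 255, 0.071, -0.212, 0, 0, 0, 0.103, 255, 0.102, -0.247, 0, 0, 0, 0.125, 255, 0.102, -0.247, 0, 0, 0, 0.125, 255, 0.102, -0.247, 0, 0, 0, 0.125, 255])

```text
time_s: 66.82
position: [0.6002, 0.205, 0.1154]
tcp_rot: [3.136, 0.0, 2.229]
ft_force: [-4.6, -1.6, 11.9]
opening: 0.0144
finger_force: 60.8
```

Run:
```python
from lib import *
s=ctrl.get_state(); print(s["position"],np.degrees(s["tcp_rot"]),s["opening"],s["ft_force"])
v=np.array(s["position"])-S(-.1,.1,0); print("ang from pos",np.arctan2(*[v[:2]@(S(*e)-SC)[:2] for e in((1,0,0),(0,1,0))]),"from yaw",np.radians(SYAW+270)-s["tcp_rot"][2])
```

```text
[0.60019807 0.20501482 0.11539988] [1.79656997e+02 1.31521073e-02 1.27722626e+02] 0.014424881271262934 [-4.5961385  -1.5922089  11.88218731]
ang from pos 0.786340893085415 from yaw 0.7832579421242278
```

Release, lift clear, and verify the lever angle numerically.

Emit:
play_rows(rows=[0, 0, 0, 0, 0, 0, 0, 0, 0, 0, 0, 0, 0, 0, 0, 0, 0, 0, 0, 0, 0, 0, 0, -0.3, 0, 0, 0, 0, 0, 0, -0.6, 0, 0, 0, 0, 0, 0, -0.8, 0, 0, 0, 0, 0, 0, -0.8, 0, 0, 0, 0, 0, 0, -0.8, 0, 0, 0, 0])

```text
time_s: 67.82
position: [0.5992, 0.2041, 0.2726]
tcp_rot: [3.137, -0.0, 2.228]
ft_force: [-0.5, -0.3, -0.2]
opening: 0.0855
finger_force: 0.0
```

Run:
```python
from lib import *
c=cam("wrist"); im=ctrl.read_camera("wrist"); u=proj(c,lever(.785)[0]+[0,0,.006]); print(u)
r0,c0=int(u[1])-60,int(u[0])-45; m=(im[r0:r0+120,c0:c0+90].max(2)<50).astype(np.uint8)
n,l,st,ce=cv2.connectedComponentsWithStats(m); k=1+st[1:,4].argmax(); ys,xs=np.where(l==k)
W=np.array([ray(c,(c0+x,r0+y),.12)[:2] for x,y in zip(xs,ys)]); (cx,cy),wh,_=cv2.minAreaRect((W*1000).astype(np.float32)); print(wh)
v=W.mean(0)-S(-.1,.1,0)[:2]; a=(S(1,0,0)-SC)[:2]; b=(S(0,1,0)-SC)[:2]; print("angle",np.arctan2(v@a,v@b),"r",np.linalg.norm(v))
_,_,vt=np.linalg.svd(W-W.mean(0)); print("axis",np.arctan2(abs(vt[0]@a),abs(vt[0]@b)))
```

```text
[282.85795363 192.31248695]
(15.224080085754395, 63.135765075683594)
angle 0.7956415196622001 r 0.05994276694484292
axis 0.7615941650122235
```

The lever reads 0.76–0.80 rad, the trays are racked and the gripper is clear, so I'm handing in.

```bash
python3 -c "
from cell import ctrl; print(ctrl.finish_job())"
```

```text
the job is handed in; nothing more can be done
None
```

I handed the job in at about 68 s: valve shut first, then all six trays stood in the rack, one to a slot, and the valve set half open (measured 0.76–0.80 rad); no verdict came back.

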